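Ready the enclosed orbital mixer for a run

TASK

Get the specimen mixer ready for a run: turn its red cam latch a quarter turn to release it, swing the clear hood fully open, turn the platform nut clockwise with the fingers to the yellow hand-tight mark (the wrench stays off it until then, and the fingers do not turn it further), then tighten it with the wrench to its stop at the red mark. Lay the wrench back on its blue mat and stand every specimen jar on the bench upright in the middle of a green pad of its own on the platform. Then shut the hood, turn the latch back to locked, and leave the other things on the bench where they are.

Things in the scene. Friction and masses are not known exactly. Their poses are not given: they have to be found in the camera images.
- mixer: Fixed orbital mixer, cream with navy front. Origin on the bench under the nut's axis; z up; x from its front (knob, handle) to its hinge side. Housing x -205 to +150, y -165 to +165, deck 85 high. Aluminium platform on it: top 91 above the bench, x -90 to +88, y -125 to +125, with two rails (10 high, 4 thick, y -115 to +115) at x -86 and +64. Place and yaw (to 0.12 rad) vary.
- latch (a joint): Quarter-turn cam latch on the deck in front of the hood. 0 = locked (steel cam arm points along the mixer's +x, over the hood's steel flange, and really blocks the hood), grows turning clockwise seen from above to 1.571 = released (arm points to the mixer's -y). Stays where it is left (drag 0.08 N m). Starts at 0 to 0.1.
- latch_grip (a point): Centre of the latch's red grip bar, on its vertical turning axis, 139 above the bench. The bar is 48 long x 14 thick x 28 high (125 to 153 above the bench) and lies parallel to the cam arm, so along the point's own x axis, which turns with the knob. At x -165, y -90 of the mixer, 60 in front of the hood's front wall.
- hood (a joint): Hinge of the clear hood. 0 = shut, grows as it swings up and back, 1.55 = fully open against its stop. Mass 0.5 kg; it falls shut below about 1.0 rad and by its own weight goes on to its open stop above about 1.3 rad. The hinge line runs along the mixer's y at x +108 of the mixer, 85 above the bench; the hood covers 213 forward from it, 270 wide, 76 high.
- hood_handle (a point): Middle of the hood's black handle bar (diameter 12, 90 long, along the mixer's y). Shut: at x -162, y +50 of the mixer, 143 above the bench, 57 in front of the hood's front wall. It lies 270 in front of and 58 above the hinge line when shut and moves in an arc about it; fully open it is the topmost part, about 356 above the bench.
- nut (a joint): Captive hex nut holding the platform down. Clockwise from above is positive: starts loose at 0 to 0.6; 2.1 = hand-tight (black line on the nut's top points to the yellow mark on the platform); 3.0 = fully tight against its stop (line points to the red mark). Drag 0.25 N m. Hand work should end between 1.9 and 2.35.
- nut_center (a point): Centre of the nut, on its vertical axis, 110 above the bench: hexagon 36 across flats, 30 high (95 to 125 above the bench), standing free in the platform's middle, a stub of thread 8 above it. The point's x axis (which turns with the nut, the way the black line points) is normal to a pair of flats; other flats every 60 degrees.
- wrench_grip (a point): Open-ended steel wrench, 190 long, 16 thick, red sleeve on the tail end. This point is in the middle of its 18 wide handle, half-way up its thickness, close to its centre of mass; 85 from the jaw's centre and 85 from the tail end. x axis runs along the handle towards the jaw; z up.
- wrench_jaw (a point): Centre of the wrench's jaw: a nut centred here is held. The jaw is 40 wide between two parallel prongs (each 11 wide and along the handle direction), open at the front, 62 wide outside; so it can be lowered over the 36 nut from above, handle in any of six directions.
- mat: Blue mat on the bench, 250 (x) x 100 (y) x 4 thick, where the wrench lies at the start and belongs at the end. Origin at the middle of its underside. Fixed; its place varies.
- pad0 (a point): Centre of a round green pad (diameter 60, flat) on the mixer's platform, at its surface 91 above the bench; at x -50, y 80 of the mixer.
- pad1 (a point): Centre of a round green pad (diameter 60, flat) on the mixer's platform, at its surface 91 above the bench; at x 28, y 80 of the mixer.
- pad2 (a point): Centre of a round green pad (diameter 60, flat) on the mixer's platform, at its surface 91 above the bench; at x -50, y -80 of the mixer.
- pad3 (a point): Centre of a round green pad (diameter 60, flat) on the mixer's platform, at its surface 91 above the bench; at x 28, y -80 of the mixer.
- jar0_center (a point): Specimen jar with purple cap: upright cylinder of diameter 42, height 60, 0.12 kg, bottom-heavy; this is its centre, half-way up. May be absent.
- jar1_center (a point): Specimen jar with red cap: upright cylinder of diameter 42, height 60, 0.12 kg, bottom-heavy; this is its centre, half-way up. May be absent.
- jar2_center (a point): Specimen jar with blue cap: upright cylinder of diameter 42, height 60, 0.12 kg, bottom-heavy; this is its centre, half-way up. May be absent.
- jar3_center (a point): Specimen jar with yellow cap: upright cylinder of diameter 42, height 60, 0.12 kg, bottom-heavy; this is its centre, half-way up. May be absent.
- reagent: Bystander, to be left alone: small reagent bottle, diameter 34, height 85; origin at the middle of its underside.
- tube_rack: Bystander, to be left alone: red rack 100 x 60 x 50 full of purple-capped tubes reaching 93 high; origin at the middle of its underside.
- slide_box: Bystander, to be left alone: flat grey slide box 90 x 170 x 34; origin at the middle of its underside.
- beaker: Bystander, to be left alone: white plastic beaker, diameter 70, height 80; origin at the middle of its underside.
- timer: Bystander, to be left alone: yellow bench timer 60 x 60 x 22; origin at the middle of its underside.

How it is judged:
On the way, in this order (a step that is already met when the one before it is completed fails the run):
1. the cam latch is released (past 1.3 rad) with the hood still shut (value of joint latch above 1.3 rad and value of joint hood below 0.1 rad), for 0.2 s.
2. the hood is swung open (past 1.4 rad) (value of joint hood above 1.4 rad), for 0.2 s.
3. the nut is turned by hand to hand-tight (1.85 to 2.4 rad), fingers on it (value of joint nut between 1.85 and 2.4 rad and contact force between the fingers and nut above 1 N), for 0.1 s.
4. the nut is brought fully tight (past 2.85 rad) with the wrench's jaw on it (value of joint nut above 2.85 rad and horizontal distance between wrench_jaw and nut_center below 0.02 m), for 0.1 s.
5. the wrench lies on its mat again and every jar stands upright on a pad (within 18 mm of its centre), hood still open ((horizontal distance between jar0_center and pad0 below 0.018 m or horizontal distance between jar0_center and pad1 below 0.018 m or horizontal distance between jar0_center and pad2 below 0.018 m or horizontal distance between jar0_center and pad3 below 0.018 m) and z of jar0_center in the frame of mixer between 0.109 and 0.133 m and angle between each of jar0_center, jar1_center, jar2_center, jar3_center's own z axis and vertical below 0.15 rad and (horizontal distance between jar1_center and pad0 below 0.018 m or horizontal distance between jar1_center and pad1 below 0.018 m or horizontal distance between jar1_center and pad2 below 0.018 m or horizontal distance between jar1_center and pad3 below 0.018 m) and z of jar1_center in the frame of mixer between 0.109 and 0.133 m and (horizontal distance between jar2_center and pad0 below 0.018 m or horizontal distance between jar2_center and pad1 below 0.018 m or horizontal distance between jar2_center and pad2 below 0.018 m or horizontal distance between jar2_center and pad3 below 0.018 m) and z of jar2_center in the frame of mixer between 0.109 and 0.133 m and (horizontal distance between jar3_center and pad0 below 0.018 m or horizontal distance between jar3_center and pad1 below 0.018 m or horizontal distance between jar3_center and pad2 below 0.018 m or horizontal distance between jar3_center and pad3 below 0.018 m) and z of jar3_center in the frame of mixer between 0.109 and 0.133 m and x of wrench_grip in the frame of mat between -0.07 and 0.07 m and y of wrench_grip in the frame of mat between -0.04 and 0.04 m and height (world z) of wrench_grip below 0.03 m and value of joint hood above 1.3 rad), for 0.2 s.
6. the hood is shut (below 0.04 rad) (value of joint hood below 0.04 rad), for 0.2 s.
7. the latch is locked again (below 0.2 rad) (value of joint latch below 0.2 rad and value of joint hood below 0.04 rad), for 0.2 s.
At the end, for the whole second after the job is handed in: Hood shut (below 0.04 rad), latch locked (below 0.2 rad), nut tight (above 2.85 rad), every jar present upright (within 0.15 rad) on the platform within 18 mm of a pad's centre, the wrench's handle middle on the mat (within 70 mm along, 40 mm across), all at rest (all of step 7 and (horizontal distance between jar0_center and pad0 below 0.018 m or horizontal distance between jar0_center and pad1 below 0.018 m or horizontal distance between jar0_center and pad2 below 0.018 m or horizontal distance between jar0_center and pad3 below 0.018 m) and z of jar0_center in the frame of mixer between 0.109 and 0.133 m and angle between each of jar0_center, jar1_center, jar2_center, jar3_center's own z axis and vertical below 0.15 rad and (horizontal distance between jar1_center and pad0 below 0.018 m or horizontal distance between jar1_center and pad1 below 0.018 m or horizontal distance between jar1_center and pad2 below 0.018 m or horizontal distance between jar1_center and pad3 below 0.018 m) and z of jar1_center in the frame of mixer between 0.109 and 0.133 m and (horizontal distance between jar2_center and pad0 below 0.018 m or horizontal distance between jar2_center and pad1 below 0.018 m or horizontal distance between jar2_center and pad2 below 0.018 m or horizontal distance between jar2_center and pad3 below 0.018 m) and z of jar2_center in the frame of mixer between 0.109 and 0.133 m and (horizontal distance between jar3_center and pad0 below 0.018 m or horizontal distance between jar3_center and pad1 below 0.018 m or horizontal distance between jar3_center and pad2 below 0.018 m or horizontal distance between jar3_center and pad3 below 0.018 m) and z of jar3_center in the frame of mixer between 0.109 and 0.133 m and x of wrench_grip in the frame of mat between -0.07 and 0.07 m and y of wrench_grip in the frame of mat between -0.04 and 0.04 m and height (world z) of wrench_grip below 0.03 m and value of joint nut above 2.85 rad and linear speed of each of jar0, jar1, jar2, jar3, wrench below 0.02 m/s); the robot touches nothing.
It fails at once if fingers bear on the nut once it is turned past 2.5 rad: from hand-tight on it is the wrench's work (value of joint nut above 2.5 rad and contact force between the fingers and nut above 1 N).
It fails at once if the wrench is used on the nut before it is hand-tight (value of joint nut below 1.8 rad and contact force between wrench and nut above 2 N).
It fails at once if a bystander is shifted more than 60 mm or tipped over (distance of any of reagent, tube_rack, slide_box, beaker, timer from where it was at the start of the episode above 0.06 m or angle between any of reagent, beaker, tube_rack's own z axis and vertical above 0.7 rad).
Of jar0, jar1, jar2, jar3 only 2 to 4 are there at a start; the rules pass over those that are not, and their reading is None.
At some moment in a run one of jar0, jar1, jar2, jar3, wrench may be knocked a few centimetres aside while the robot is not near it.
It also fails if it takes over 210 s, if anything falls off the work surface, if the arm or the gripper's body presses on something with over 40 N, if the wrist force passes 120 N, or if a joint passes its speed limit or range.

ROBOT

A 6-joint arm with a two-finger parallel gripper is mounted at the origin on the work surface. World frame = base frame: x ahead of the robot, y to its left, z up, the work surface at z = 0. Lengths are in m, angles in rad, forces in N, time in s.
With the tool pointing down it reaches from about 0.25 to 0.725 m from the base axis. Payload 4 kg.
Tool frame: the origin (TCP) lies at the very end of the fingers, on their centre line; the grasp point (between the pads) lies 19 mm behind it; z points along the fingers, y is the line along which they close (so a half turn about z gives the same grasp; the last joint's range is limited). The gripper opens to 85 mm and grips with 20 to 120 N. Pads are 22 mm wide; open, the fingers measure 114 mm over their backs; the gripper's body (76 mm by 85 mm) begins 54 mm behind the grasp point. The pads swing forward as they close: fully open they stand 13 mm farther back than shut.
Start: joints at [1.175, 0.241, 0.005, 1.335, 0, 1.571], TCP at [0.193, 0.461, 0.231] pointing down, gripper open.
Joint ranges: [-2.72, 2.72], [-1.05, 1.87], [-1.09, 1.28], [-1.99, 2.15], [-1.42, 1.44], [-3.14, 3.14]. Speed limits (rad/s): [2.79, 2.79, 3.14, 3.14, 3.14, 3.14].

INTERFACE

Orientations are given as a unit quaternion [x, y, z, w].
In Python, from workcell import bot, vision, workorder, boxes_of gives the robot as it stands.
- The arm moves only by the tool send_rows, never from a script. Its argument "motion" is text: rows parted by semicolons, each of 5 numbers parted by spaces: the closure, from -1 (fully open) to 1 (shut), so that 0 is half open, then the shift along the tool's x, y, z in cm, then the turn about the tool's z in rad. In form: claw x y z twist; .... A call has 1 to 5 rows; each row is the pose to reach, as a shift and turn from the pose commanded when the call began, along the tool's axes at that moment; what a row does not reach only later rows make up. A row lasts 1/10 s, in which the tool goes at most 50 mm and 8.59 degrees, less where a joint would pass 70% of its speed; a pose out of reach is approached as far as the arm can. A call with a gripper value outside its range is refused whole. The fingers move at their own pace and stop on an object; the grip force is fixed at half the most. Time passes only in rows, so rows that repeat a pose let the fingers close. It gives the time, the measured TCP pose, the force, the opening and the grip force at its end, in the units of the state.
- bot.get_obs(): the state, without advancing time (a new reading comes with each control period).
- vision.camera(name): name is "scene" or "top"; returns the picture (400x640x3 uint8, red, green, blue); there is no depth.
- vision.camera_model(name): a dict with "fov_y" (degrees; the focal length in pixels is half the picture's height over the tangent of half this angle, whatever the lens; pixels are square), "cx", "cy" (the principal point, pixels), "world_from_camera" (4x4, takes a point from camera to world coordinates). Camera axes: x right, y down, z forward; pixel columns grow to the right and rows downward; lengths in m; the calibration is good to about 2 mm. A picture is of the moment at which its call begins. camera_model takes no time and is no camera call.
- workorder.job_done(): hands the job in; it is judged then, once.
Trained networks look in the newest picture that a camera, given by its name, has taken for a name from the list of things; names that differ only in an ending like _2 or _b are one class to them, and where a whole thing is asked for, a point or a joint stands for the part that bears it (a point fixed in the world has none). Each returns a list of dicts, best first, with "conf" (0 to 1); they miss things now and then, are a little off and sometimes report something else, mostly with a low value. They report only what shows in the picture. A call takes as long as a camera call.
- boxes_of(camera, target): "rect" ([centre column, centre row, width, height] in pixels, round what is visible of it).
The state is a dict: "clock": time; "joint_pos": joint angles; "joint_vel": joint speeds; "tau": joint torques, N m; "eef_pos": TCP position; "tool_rot": TCP orientation; "ft_force": force on the tool from outside, world axes, zero at the start; "ft_torque": the same for the moment, N m; "grip_width": finger opening in m; "grasp_force": force on a finger pad.
Only numpy, scipy, OpenCV 4.12 (cv2) and the standard library are available. Lean on these libraries where they do the work, as an engineer would, in place of code of your own. Each camera call takes 0.05 s, during which the arm holds its last target. There are 200 camera calls.

## Working session

There is one attempt and no reset: what is moved stays moved. The work goes in short steps, Python scripts to look and compute and a tool call to move; the robot and the scene stay as the last step left them, time stands still between calls to the robot, and variables do not carry over. Pictures are saved under pics/ and viewed, at most 14 in all, crops included, and the job is handed in when it is done.

Besides the shell and the picture viewer there is one more tool, called after ">>>" as name(argument=value, ...), one argument or row to a line, values as JSON. send_rows: Moves the arm, as the interface text tells. Its arguments: {"type":"object","properties":{"motion":{"type":"string"}},"required":["motion"]}

```bash
mkdir -p pics; ls
cat > h.py <<'E'
import numpy as np, cv2
from workcell import bot, vision, workorder, boxes_of
def ray(cam,u,v):
    m=vision.camera_model(cam); f=200/np.tan(np.radians(m["fov_y"])/2); T=np.array(m["world_from_camera"])
    d=T[:3,:3]@np.array([(u-m["cx"])/f,(v-m["cy"])/f,1]); return T[:3,3],d
def at(cam,u,v,z):
    o,d=ray(cam,u,v); return o+d*(z-o[2])/d[2]
def proj(cam,p):
    m=vision.camera_model(cam); f=200/np.tan(np.radians(m["fov_y"])/2); T=np.array(m["world_from_camera"])
    c=T[:3,:3].T@(np.array(p)-T[:3,3]); return np.array([m["cx"]+f*c[0]/c[2], m["cy"]+f*c[1]/c[2]])
def snap(cam,name,crop=None,scale=1):
    im=vision.camera(cam)
    o=im if crop is None else im[crop[1]:crop[3],crop[0]:crop[2]]
    o=cv2.resize(o,None,fx=scale,fy=scale,interpolation=cv2.INTER_CUBIC)
    cv2.imwrite(f"pics/{name}.png",cv2.cvtColor(o,cv2.COLOR_RGB2BGR)); return im
E
python3 - <<'E'
from h import *
for c in("scene","top"):
    im=snap(c,c+"0",None,1.25); m=vision.camera_model(c); print(c,m["fov_y"],m["cx"],m["cy"],np.round(m["world_from_camera"],3).tolist())
    for t in("latch_grip","hood_handle","nut_center","wrench_grip","mat","jar0_center","jar1_center","jar2_center","jar3_center","reagent","timer","mixer"):
        b=boxes_of(c,t); print(t,[(np.round(x["rect"]).tolist(),round(x["conf"],2)) for x in b[:2]])
print(bot.get_obs())
E
```

```text
pics
scene 51.79935153500652 313.6361289656089 198.99328848079114 [[0.603, 0.606, -0.519, 1.154], [0.798, -0.449, 0.403, -0.467], [0.011, -0.657, -0.754, 0.995], [0.0, 0.0, 0.0, 1.0]]
latch_grip [([287.0, 171.0, 12.0, 24.0], 0.75)]
hood_handle [([344.0, 196.0, 123.0, 105.0], 0.55)]
nut_center [([397.0, 154.0, 51.0, 33.0], 0.23)]
wrench_grip [([397.0, 157.0, 47.0, 30.0], 0.71)]
mat [([392.0, 156.0, 67.0, 48.0], 0.81)]
jar0_center [([250.0, 269.0, 18.0, 22.0], 0.89)]
jar1_center [([176.0, 260.0, 20.0, 26.0], 0.61)]
jar2_center [([200.0, 292.0, 17.0, 26.0], 0.87)]
jar3_center []
reagent [([213.0, 266.0, 15.0, 26.0], 0.55)]
timer [([180.0, 234.0, 31.0, 26.0], 0.67), ([434.0, 192.0, 48.0, 50.0], 0.28)]
mixer [([342.0, 211.0, 160.0, 134.0], 0.72)]
top 56.62567257621693 315.43694370300693 202.44743605551812 [[0.008, -0.996, 0.092, 0.434], [-1.0, -0.008, -0.001, -0.01], [0.002, -0.092, -0.996, 1.061], [0.0, 0.0, 0.0, 1.0]]
latch_grip [([310.0, 234.0, 14.0, 29.0], 0.71)]
hood_handle [([276.0, 184.0, 110.0, 108.0], 0.78), ([177.0, 152.0, 66.0, 45.0], 0.63)]
nut_center []
wrench_grip [([161.0, 
[... 509 characters left out ...]
]
{'clock': 1.3, 'joint_pos': array([ 1.17497960e+00,  2.40624015e-01,  4.96337103e-03,  1.33516312e+00,
       -3.45527470e-06,  1.57081656e+00]), 'joint_vel': array([ 0.0010581 , -0.00054529, -0.00025038,  0.00047406, -0.00023576,
        0.00063816]), 'tau': array([-1.97018686e-03, -3.72216690e+01,  2.52687514e+01,  1.50586293e-03,
       -2.79997093e-04, -2.41472719e-06]), 'eef_pos': array([0.19278048, 0.46133715, 0.23128045]), 'tool_rot': array([ 1.96628875e-01,  9.80477988e-01, -1.37921415e-05, -1.00361082e-06]), 'ft_force': array([-0.72193147, -0.56138908,  0.06176523]), 'ft_torque': array([-0.02337962,  0.01106724,  0.04741985]), 'grasp_force': 0.0, 'grip_width': 0.08531689251375729}
```

View pics/scene0.png

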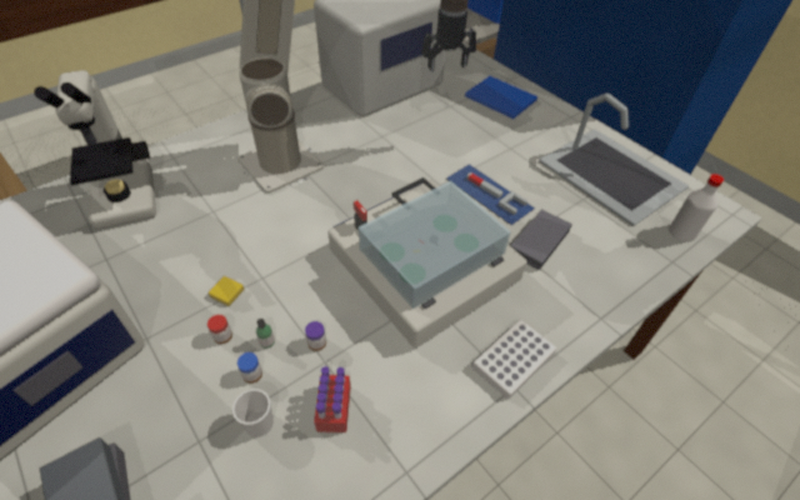

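View pics/top0.png

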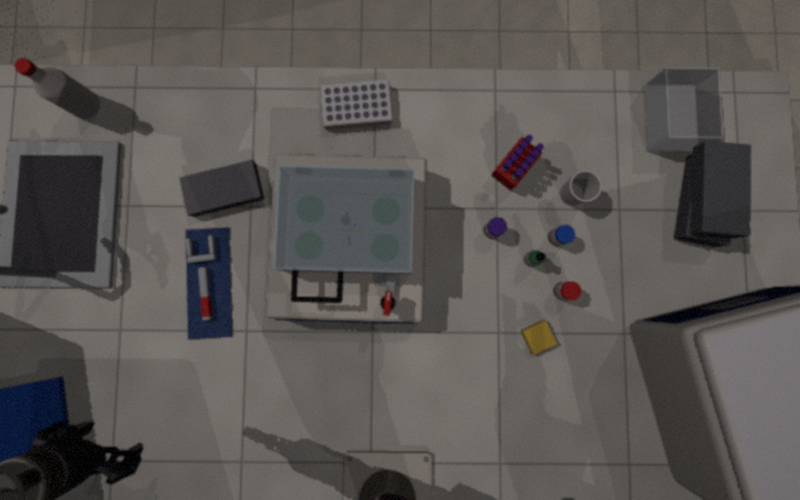

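Run:
```python
from h import *
a=vision.camera("top")[105:275,140:350]; a=cv2.resize(a,None,fx=3.5,fy=3.5,interpolation=cv2.INTER_CUBIC); cv2.imwrite("pics/topz.png",a[:,:,::-1])
for n,p in dict(BL=(275,155),BR=(425,157),FR=(417,322),FL=(268,318)).items(): print(n,at("top",p[0]/1.25,p[1]/1.25,.085).round(3))
for n,p,z in(("latch",(387,302),.139),("hh",(317,300),.143),("nut",(347,219),.125),("pad0",(308,246),.091),("pad1",(310,208),.091),("pad2",(384,246),.091),("pad3",(386,208),.091),("matTL",(187,229),.004),("matBR",(231,337),.004),("wtail",(206,318),.01),("wjaw",(202,245),.01),("purple",(497,228),.06),("red",(570,290),.06),("blue",(564,235),.06)): print(n,at("top",p[0]/1.25,p[1]/1.25,z).round(3))
```

```text
BL [0.734 0.248 0.085]
BR [ 0.733 -0.075  0.085]
FR [ 0.38  -0.059  0.085]
FL [0.386 0.251 0.085]
latch [0.422 0.003 0.139]
hh [0.425 0.141 0.143]
nut [0.59  0.086 0.125]
pad0 [0.537 0.171 0.091]
pad1 [0.618 0.168 0.091]
pad2 [0.538 0.011 0.091]
pad3 [0.619 0.007 0.091]
matTL [0.583 0.466 0.004]
matBR [0.339 0.355 0.004]
wtail [0.381 0.411 0.01 ]
wjaw [0.546 0.427 0.01 ]
purple [ 0.583 -0.234  0.06 ]
red [ 0.45 -0.39  0.06]
blue [ 0.569 -0.38   0.06 ]
```

View pics/topz.png

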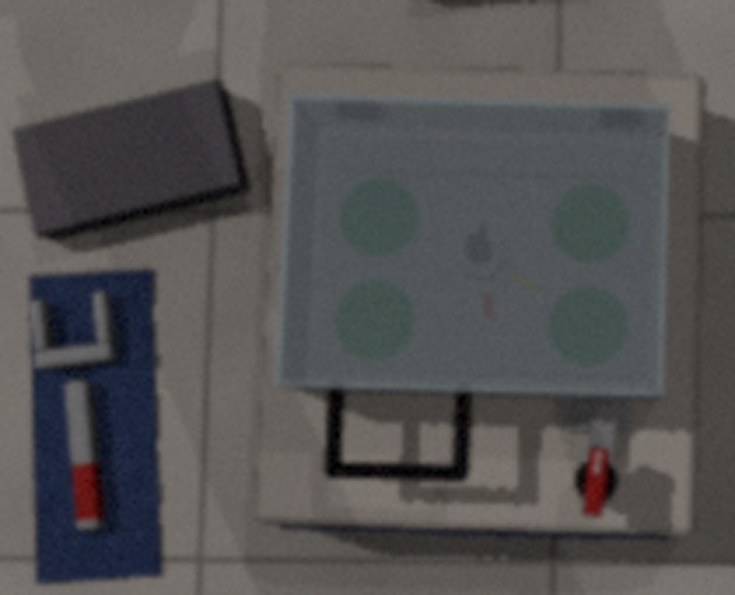

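```bash
cat >> h.py <<'E'
import os,json
def mix(p):
    x,y,t=json.load(open("mix.json")); c,s=np.cos(t),np.sin(t); return np.array([x+c*p[0]-s*p[1],y+s*p[0]+c*p[1]])
def tool(p,yaw=None):
    "shift in cm along tool axes from commanded/measured TCP to world p (TCP)"
    from scipy.spatial.transform import Rotation as R
    o=bot.get_obs(); r=R.from_quat(o["tool_rot"]); d=r.inv().apply(np.array(p)-o["eef_pos"])*100
    ax=r.as_matrix(); return d.round(2), "yaw of tool x:",np.arctan2(ax[1,0],ax[0,0]).round(4)
E
python3 - <<'E'
from h import *
from scipy.optimize import least_squares
px=lambda x,y:(x/3.5+140,y/3.5+105)
M=[(-.05,.08,.091,375,320),(.028,.08,.091,378,217),(-.05,-.08,.091,588,325),(.028,-.08,.091,590,222),(-.162,.05,.143,398,471),(-.165,-.09,.153,598,481),(-.205,-.165,.085,690,532),(-.205,.165,.085,260,520),(.15,.165,.085,283,68),(.15,-.165,.085,702,76)]
def f(q):
    c,s=np.cos(q[2]),np.sin(q[2]); return np.array([proj("top",(q[0]+c*a-s*b,q[1]+s*a+c*b,z))-px(u,v) for a,b,z,u,v in M]).ravel()
r=least_squares(f,[.58,.09,0],loss="soft_l1"); print(r.x.round(4)); print(f(r.x).reshape(-1,2).round(1).tolist())
json.dump(list(r.x),open("mix.json","w"))
for n,p,z in(("latch",(-.165,-.09),.139),("handle",(-.162,.05),.143)): print(n,mix(p).round(4),proj("scene",(*mix(p),z)).round(1))
for n,u,v,z in(("tail",88,526,.02),("hmid",82,452,.02),("htop",77,385,.02),("prongL",42,325,.02),("prongR",103,318,.02)): print(n,at("top",*px(u,v),z).round(4))
for n,u,v in(("matTL",30,275),("TR",154,270),("BR",160,574),("BL",37,582)):print(n,at("top",*px(u,v),.004).round(4))
print(tool((*mix((-.165,-.09)),.2)))
E
```

```text
[ 0.5869  0.0879 -0.0161]
[[0.0, -0.0], [0.4, 0.1], [0.0, -0.0], [0.2, 0.1], [-0.0, 0.1], [-0.4, -0.2], [2.0, 1.0], [-1.7, 1.4], [-1.8, -2.3], [0.9, -1.7]]
latch [0.4205 0.0006] [286.7 168. ]
handle [0.4257 0.1405] [325.1 149. ]
tail [0.3795 0.4056 0.02  ]
hmid [0.438 0.413 0.02 ]
htop [0.4914 0.4194 0.02  ]
prongL [0.5396 0.4498 0.02  ]
prongR [0.5456 0.4009 0.02  ]
matTL [0.5824 0.4687 0.004 ]
TR [0.5873 0.3672 0.004 ]
BR [0.3409 0.3524 0.004 ]
BL [0.3338 0.4509 0.004 ]
(array([-38.77, -33.73,   3.13]), 'yaw of tool x:', np.float64(2.7458))
```

>>> send_rows(
  motion="-1 -4 -3.4 0 0; -1 -8 -6.8 0 0; -1 -12 -10.2 0 0; -1 -16 -13.6 0 0; -1 -19 -16.5 0 0",
)

```text
clock: 1.85
eef_pos: [0.3044, 0.2358, 0.2315]
tool_rot: [0.196, 0.981, 0.0, 0.0]
ft_force: [0.8, -0.5, 0.6]
grip_width: 0.0852
grasp_force: 0.0
```

>>> send_rows(
  motion="-1 -4 -3.4 0 -0.1; -1 -8 -6.8 0 -0.2; -1 -12 -10.2 0 -0.3; -1 -16 -13.6 0 -0.33; -1 -19 -16.5 0 -0.33",
)

```text
clock: 2.35
eef_pos: [0.4118, 0.02, 0.2317]
tool_rot: [0.033, 0.999, 0.0, 0.001]
ft_force: [0.7, 1.6, -0.3]
grip_width: 0.0852
grasp_force: 0.0
```

```bash
cat >> h.py <<'E'
def go(p,a=None):
    "print shift (cm) & twist to world TCP p with tool-x yaw a"
    from scipy.spatial.transform import Rotation as R
    o=bot.get_obs(); r=R.from_quat(o["tool_rot"]); m=r.as_matrix(); d=m.T@(np.array(p)-o["eef_pos"])*100
    y=np.arctan2(m[1,0],m[0,0]); t=0 if a is None else -((a-y+np.pi)%(2*np.pi)-np.pi)
    print("shift",d.round(2).tolist(),"twist",round(t,3),"| tcp",o["eef_pos"].round(4).tolist(),"yaw",round(y,3),"tilt",m[2,2].round(4),"j",o["joint_pos"].round(2).tolist(),"F",o["ft_force"].round(1).tolist(),"w",round(o["grip_width"],4),"t",round(o["clock"],1))
E
python3 - <<'E'
from h import *
go((*mix((-.165,-.09)),.2),np.pi-.066)
E
```

```text
shift [-0.99, -1.88, 3.17] twist 0.001 | tcp [0.4118, 0.02, 0.2317] yaw 3.077 tilt -1.0 j [0.05, 0.07, -0.2, 1.3, 0.0, 0.11] F [0.7, 1.6, -0.3] w 0.0852 t 2.4
```

>>> send_rows(
  motion="-1 -1 -1.9 3 0; -1 -1 -1.9 7 0; -1 -1 -1.9 10.4 0; 1 -1 -1.9 10.4 0; 1 -1 -1.9 10.4 0",
)

```text
clock: 2.85
eef_pos: [0.4195, 0.0023, 0.1277]
tool_rot: [0.033, 0.999, -0.0, -0.001]
ft_force: [0.2, -0.1, 0.7]
grip_width: 0.0589
grasp_force: 0.0
```

>>> send_rows(
  motion="1 0 0 0 0; 1 0 0 0 0; 1 0 0 0 0; 1 0 0 0 0",
)

```text
clock: 3.25
eef_pos: [0.421, 0.002, 0.1291]
tool_rot: [0.033, 0.999, -0.001, 0.002]
ft_force: [-1.3, -1.7, 6.1]
grip_width: 0.0129
grasp_force: 58.9
```

>>> send_rows(
  motion="1 0 0 0 0.15; 1 0 0 0 0.3; 1 0 0 0 0.45; 1 0 0 0 0.6; 1 0 0 0 0.75",
)

```text
clock: 3.75
eef_pos: [0.4214, 0.0028, 0.1291]
tool_rot: [0.399, 0.917, 0.001, 0.002]
ft_force: [0.6, 1.9, 3.4]
grip_width: 0.0129
grasp_force: 58.7
```

>>> send_rows(
  motion="1 0 0 0 0.15; 1 0 0 0 0.3; 1 0 0 0 0.45; 1 0 0 0 0.6; 1 0 0 0 0.75",
)

```text
clock: 4.25
eef_pos: [0.4223, 0.0031, 0.1291]
tool_rot: [0.707, 0.707, 0.003, 0.002]
ft_force: [3.4, 1.9, 1.6]
grip_width: 0.0129
grasp_force: 58.4
```

>>> send_rows(
  motion="1 0 0 0 0.03; 1 0 0 0 0.03; 1 0 0 0 0.03; -0.5 0 0 0 0.03; -0.5 0 0 0 0.03",
)

```text
clock: 4.75
eef_pos: [0.4189, 0.002, 0.1272]
tool_rot: [0.715, 0.699, -0.001, -0.0]
ft_force: [0.1, -0.1, 0.5]
grip_width: 0.0412
grasp_force: 0.0
```

>>> send_rows(
  motion="-0.5 0 0 0 0; -0.5 0 0 -4 0; -0.5 0 0 -8 0; -0.5 0 0 -8 0",
)

```text
clock: 5.15
eef_pos: [0.4227, 0.002, 0.212]
tool_rot: [0.716, 0.698, 0.003, 0.003]
ft_force: [0.2, -0.6, 0.5]
grip_width: 0.064
grasp_force: 0.0
```

Run:
```python
from h import *
h=mix((-.162,.05)); print(h)
go((*h,.2),np.pi/2-.016)
snap("top","t1",(240,120,350,270),4)
```

```text
[0.42573405 0.14053363]
shift [13.85, -0.05, 1.2] twist -0.009 | tcp [0.4227, 0.002, 0.212] yaw 1.546 tilt -1.0 j [0.01, 0.09, -0.23, 1.24, -0.0, 1.6] F [0.2, -0.6, 0.5] w 0.064 t 5.2
```

View pics/t1.png

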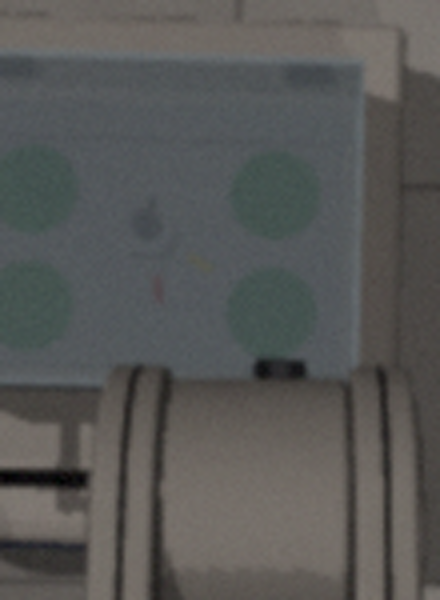

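>>> send_rows(
  motion="-0.5 4.5 0 0 -0.01; -0.5 9 0 0 -0.01; -0.5 13.9 0 0 -0.01; -0.5 13.9 0 4 -0.01; -0.5 13.9 0 8.8 -0.01",
)

```text
clock: 5.7
eef_pos: [0.4241, 0.1433, 0.1188]
tool_rot: [0.711, 0.703, 0.002, 0.001]
ft_force: [0.6, -0.3, -0.9]
grip_width: 0.064
grasp_force: 0.0
```

>>> send_rows(
  motion="1 0 0 0 0; 1 0 0 0 0; 1 0 0 0 0; 1 0 0 0 0; 1 0 0 0 0",
)

```text
clock: 6.2
eef_pos: [0.4285, 0.1413, 0.1223]
tool_rot: [0.713, 0.701, 0.004, 0.004]
ft_force: [7.4, -0.7, -4.7]
grip_width: 0.0103
grasp_force: 58.3
```

Run:
```python
from h import *
h=mix((-.162,.05)); go((*h,.124),np.pi/2-.016)
R=np.hypot(.27,.058);p=np.arctan2(.058,.27)
for t in np.arange(.12,1.5,.12): print(round(t,2),"y %.1f z %.1f"%(27-R*100*np.cos(p+t),-(R*100*np.sin(p+t)-5.8)))
```

```text
shift [-0.08, -0.27, -0.17] twist -0.001 | tcp [0.4285, 0.1413, 0.1223] yaw 1.554 tilt -0.9999 j [0.32, 0.22, -0.32, 1.02, -0.0, 1.91] F [7.4, -0.7, -4.7] w 0.0103 t 6.2
0.12 y 0.9 z -3.2
0.24 y 2.2 z -6.3
0.36 y 3.8 z -9.1
0.48 y 5.7 z -11.8
0.6 y 8.0 z -14.2
0.72 y 10.5 z -16.4
0.84 y 13.3 z -18.2
0.96 y 16.3 z -19.6
1.08 y 19.4 z -20.7
1.2 y 22.6 z -21.5
1.32 y 25.9 z -21.8
1.44 y 29.2 z -21.7
```

>>> send_rows(
  motion="1 0 0.9 -3.2 0; 1 0 2.2 -6.3 0; 1 0 3.8 -9.1 0; 1 0 5.7 -11.8 0; 1 0 8 -14.2 0",
)

```text
clock: 6.7
eef_pos: [0.5061, 0.1397, 0.2642]
tool_rot: [0.713, 0.701, 0.003, 0.002]
ft_force: [9.9, 2.7, -14.8]
grip_width: 0.0102
grasp_force: 58.1
```

>>> send_rows(
  motion="1 0 2.5 -2.2 0; 1 0 5.3 -4 0; 1 0 8.3 -5.4 0; 1 0 11.4 -6.5 0; 1 0 11.4 -6.5 0",
)

```text
clock: 7.2
eef_pos: [0.6214, 0.1376, 0.3327]
tool_rot: [0.713, 0.701, 0.005, 0.003]
ft_force: [-2.5, -1.8, 10.3]
grip_width: 0.0099
grasp_force: 60.3
```

Run:
```python
from h import *
p=mix((.108-.0157,.05));go((*p,.341),np.pi/2-.016)
```

```text
shift [-0.01, 5.87, -0.76] twist -0.001 | tcp [0.6214, 0.1376, 0.3327] yaw 1.554 tilt -0.9999 j [0.22, 0.52, 0.68, 1.72, -0.0, 1.81] F [-2.5, -1.8, 10.3] w 0.0099 t 7.2
```

>>> send_rows(
  motion="1 0 2 -0.5 0; 1 0 4 -0.9 0; 1 0 6.3 -1 0; 1 0 7.8 -1 0; 1 0 7.8 -1 0",
)

```text
clock: 7.7
eef_pos: [0.6985, 0.1361, 0.3429]
tool_rot: [0.713, 0.701, 0.006, 0.005]
ft_force: [2.6, -2.2, 10.2]
grip_width: 0.0097
grasp_force: 63.2
```

Run:
```python
from h import *
p=mix((.108-.0157,.05));go((*p,.341),np.pi/2-.016)
```

```text
shift [-0.0, -1.86, 0.16] twist -0.001 | tcp [0.6985, 0.1361, 0.3429] yaw 1.554 tilt -0.9999 j [0.19, 0.78, 1.17, 1.94, -0.0, 1.78] F [2.6, -2.2, 10.2] w 0.0097 t 7.7
```

>>> send_rows(
  motion="-1 0 0 0 0; -1 0 0 0 0; -1 0 0 0 0; -1 0 0 0 0; -1 0 0 -1.5 0",
)

```text
clock: 8.2
eef_pos: [0.6935, 0.1368, 0.3481]
tool_rot: [0.712, 0.702, -0.004, -0.002]
ft_force: [1.4, -0.6, 0.2]
grip_width: 0.0806
grasp_force: 0.3
```

>>> send_rows(
  motion="-1 0 0 -1.5 0; -1 0 -0.5 -3.5 0; -1 0 -0.5 -3.5 0",
)

```text
clock: 8.5
eef_pos: [0.6789, 0.1352, 0.3826]
tool_rot: [0.712, 0.702, 0.007, 0.005]
ft_force: [0.7, -0.1, 0.4]
grip_width: 0.0855
grasp_force: 0.0
```

Run:
```python
from h import *
p=mix((0,0));go((*p,.35),np.pi/2-.016)
```

```text
shift [-4.88, -9.18, 3.08] twist 0.001 | tcp [0.6789, 0.1352, 0.3826] yaw 1.556 tilt -0.9998 j [0.2, 0.78, 1.28, 2.05, 0.0, 1.78] F [0.7, -0.1, 0.4] w 0.0855 t 8.5
```

>>> send_rows(
  motion="-1 0 -4 0 0; -1 0 -9 0 0; -1 0 -14 0 0; -1 -2 -19 0 0; -1 -4 -24 0 0",
)

```text
clock: 9.0
eef_pos: [0.4678, 0.1092, 0.3758]
tool_rot: [0.712, 0.702, 0.006, 0.004]
ft_force: [0.2, -0.5, 1.0]
grip_width: 0.0851
grasp_force: 0.0
```

Run:
```python
from h import *
p=mix((0,0));go((*p,.35),np.pi/2-.016)
a=vision.camera("top")[125:235,210:330]; a=cv2.resize(a,None,fx=4.5,fy=4.5,interpolation=cv2.INTER_CUBIC)
b=vision.camera("scene"); u,v=proj("scene",(*p,.125)).astype(int); print(u,v,proj("top",(*p,.125)))
b=cv2.resize(b[v-50:v+40,u-50:u+50],None,fx=3,fy=3,interpolation=cv2.INTER_CUBIC)
c=np.zeros((max(a.shape[0],b.shape[0]),a.shape[1]+b.shape[1],3),np.uint8); c[:a.shape[0],:a.shape[1]]=a; c[:b.shape[0],a.shape[1]:]=b
c=c[:,:800]; c=np.clip(c*1.6,0,255).astype(np.uint8)
cv2.imwrite("pics/n1.png",c[:,:,::-1])
```

```text
shift [-1.98, 11.9, 2.73] twist 0.002 | tcp [0.4678, 0.1092, 0.3758] yaw 1.557 tilt -0.9999 j [0.23, 0.18, 0.3, 1.68, -0.0, 1.81] F [0.2, -0.5, 1.0] w 0.0851 t 9.0
345 191 [276.91910538 176.20574388]
```

View pics/n1.png

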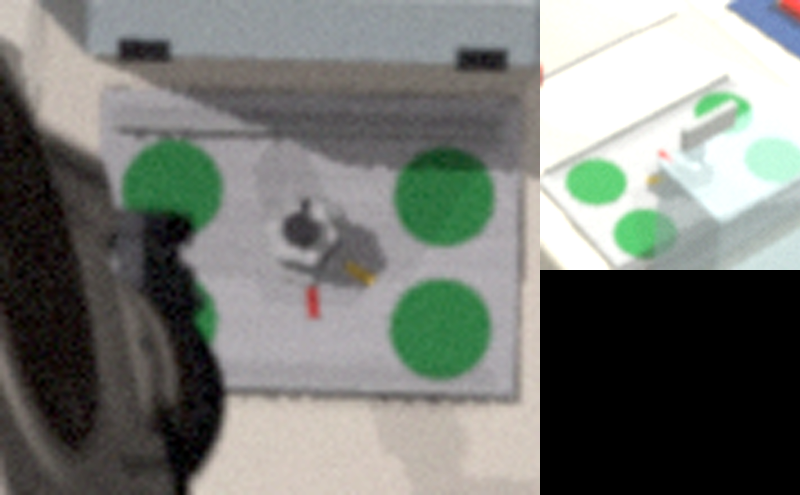

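```bash
cat >> h.py <<'E'
def rect(im,cam,c,z,half,n):
    "orthophoto at height z, mixer +x up, +y left"
    g=np.linspace(half,-half,n); mp=np.zeros((n,n,2),np.float32); t=json.load(open("mix.json"))[2]
    R=np.array([[np.cos(t),-np.sin(t)],[np.sin(t),np.cos(t)]])
    for i,a in enumerate(g):
        for j,b in enumerate(g): mp[i,j]=proj(cam,(*(np.array(c)+R@[a,b]),z))
    return cv2.remap(im,mp,None,cv2.INTER_CUBIC)
E
python3 - <<'E'
from h import *
im=np.mean([vision.camera("top").astype(np.float32) for _ in range(6)],0).astype(np.float32)
c=mix((0,0)); a=rect(im,"top",c,.125,.035,100); b=rect(im,"top",c,.091,.07,100)
o=np.hstack([cv2.resize(x,(400,400),interpolation=cv2.INTER_CUBIC) for x in(a,b)])
cv2.imwrite("pics/n2.png",np.clip(o*1.5,0,255).astype(np.uint8)[:,:,::-1])
r,g,bl=[b[:,:,i] for i in range(3)]
for n,m in(("red",(r-g>50)&(r-bl>50)),("yel",(r-bl>50)&(g-bl>25))):
    i,j=np.nonzero(m); x=.07*(1-2*i/99);y=.07*(1-2*j/99); print(n,len(i),x.mean()*1e3,y.mean()*1e3,"cw ang",-np.arctan2(y.mean(),x.mean()))
E
```

```text
Traceback (most recent call last):
  File "h.py", line 35, in rect
    for j,b in enumerate(g): mp[i,j]=proj(cam,(*(np.array(c)+R@[a,b]),z))
                                     ~~~~^^^^^^^^^^^^^^^^^^^^^^^^^^^^^^^^
  File "h.py", line 9, in proj
    m=vision.camera_model(cam); f=200/np.tan(np.radians(m["fov_y"])/2); T=np.array(m["world_from_camera"])
ValueError: time passes only in moves, steps and waits
```

```bash
sed -i 's/^from workcell.*/&\nimport functools\ncm=functools.lru_cache(lambda c: vision.camera_model(c))/; s/m=vision.camera_model(cam)/m=cm(cam)/' h.py
python3 - <<'E'
from h import *
im=np.mean([vision.camera("top").astype(np.float32) for _ in range(4)],0).astype(np.float32)
c=mix((0,0)); a=rect(im,"top",c,.125,.035,100); b=rect(im,"top",c,.091,.07,100)
o=np.hstack([cv2.resize(x,(400,400),interpolation=cv2.INTER_CUBIC) for x in(a,b)])
cv2.imwrite("pics/n2.png",np.clip(o*1.5,0,255).astype(np.uint8)[:,:,::-1])
r,g,bl=[b[:,:,i] for i in range(3)]
for n,m in(("red",(r-g>50)&(r-bl>50)),("yel",(r-bl>50)&(g-bl>25))):
    i,j=np.nonzero(m); x=.07*(1-2*i/99);y=.07*(1-2*j/99); print(n,len(i),x.mean()*1e3,y.mean()*1e3,"cw ang",-np.arctan2(y.mean(),x.mean()))
E
```

```text
red 26 -35.67987567987568 -3.42657342657343 cw ang 3.045849694355052
yel 3 -20.976430976430983 -35.58922558922559 cw ang 2.103388198290588
```

View pics/n2.png

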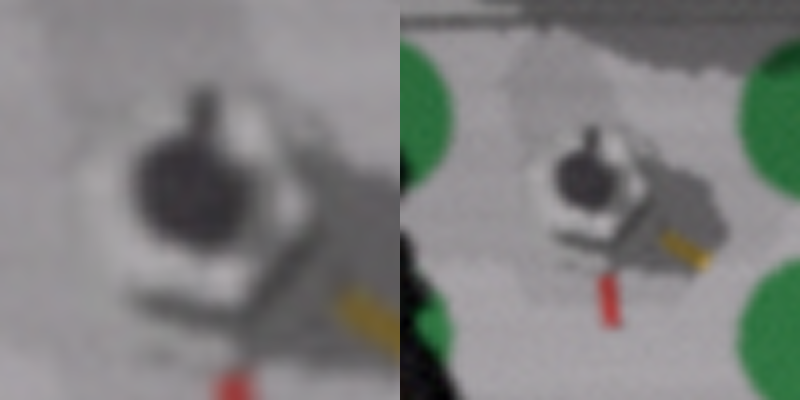

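>>> send_rows(
  motion="-1 -0.5 3 0 -0.15; -1 -1 7 2 -0.3; -1 -2 11.9 4 -0.45; -1 -2 11.9 8 -0.6; -1 -2 11.9 12 -0.75",
)

```text
clock: 10.1
eef_pos: [0.5934, 0.0873, 0.2538]
tool_rot: [0.404, 0.915, 0.003, 0.005]
ft_force: [-0.5, -0.8, -0.3]
grip_width: 0.0856
grasp_force: 0.0
```

>>> send_rows(
  motion="-1 0 0 3 -0.15; -1 0 0 6 -0.25; -1 0 0 8 -0.25; -1 0 0 8 -0.25",
)

```text
clock: 10.5
eef_pos: [0.5895, 0.0876, 0.1726]
tool_rot: [0.289, 0.957, 0.001, 0.001]
ft_force: [-0.1, 0.5, -0.7]
grip_width: 0.0851
grasp_force: 0.0
```

Run:
```python
from h import *
p=mix((0,0));go((*p,.1),2.55)
```

```text
shift [0.25, -0.13, 7.26] twist 0.006 | tcp [0.5895, 0.0876, 0.1726] yaw 2.556 tilt -1.0 j [0.15, 0.46, 0.16, 1.27, 0.0, 0.73] F [-0.1, 0.5, -0.7] w 0.0851 t 10.5
```

>>> send_rows(
  motion="-1 0.2 -0.1 3 0; -1 0.2 -0.1 5.5 0; -1 0.2 -0.1 7.2 0; -1 0.2 -0.1 7.2 0; 0.3 0.2 -0.1 7.2 0",
)

```text
clock: 11.0
eef_pos: [0.5912, 0.0885, 0.1061]
tool_rot: [0.289, 0.957, 0.003, 0.006]
ft_force: [-0.2, 0.5, -0.0]
grip_width: 0.0732
grasp_force: 0.0
```

>>> send_rows(
  motion="1 0 0 0 0; 1 0 0 0 0; 1 0 0 0 0; 1 0 0 0 0",
)

```text
clock: 11.4
eef_pos: [0.5907, 0.0876, 0.107]
tool_rot: [0.289, 0.957, 0.002, 0.006]
ft_force: [-2.3, -1.4, 7.2]
grip_width: 0.0359
grasp_force: 59.9
```

Run:
```python
from h import *
p=mix((0,0));go((*p,.1),2.55)
```

```text
shift [0.34, -0.19, 0.7] twist 0.005 | tcp [0.5907, 0.0876, 0.107] yaw 2.555 tilt -0.9999 j [0.15, 0.5, 0.05, 1.11, -0.0, 0.73] F [-2.3, -1.4, 7.2] w 0.0359 t 11.4
```

>>> send_rows(
  motion="1 0 0 0 0.15; 1 0 0 0 0.3; 1 0 0 0 0.45; 1 0 0 0 0.6; 1 0 0 0 0.75",
)

```text
clock: 11.9
eef_pos: [0.5897, 0.0869, 0.107]
tool_rot: [0.622, 0.783, 0.003, 0.005]
ft_force: [-3.6, -3.1, 8.9]
grip_width: 0.0354
grasp_force: 60.0
```

>>> send_rows(
  motion="1 0 0 0 0.15; 1 0 0 0 0.3; 1 0 0 0 0.45; 1 0 0 0 0.6; 1 0 0 0 0.75",
)

```text
clock: 12.4
eef_pos: [0.5884, 0.0872, 0.107]
tool_rot: [0.865, 0.501, 0.004, 0.002]
ft_force: [-6.7, -2.7, 11.0]
grip_width: 0.0355
grasp_force: 60.3
```

>>> send_rows(
  motion="1 0 0 0 0.15; 1 0 0 0 0.3; 1 0 0 0 0.45; 1 0 0 0 0.58; 1 0 0 0 0.58",
)

```text
clock: 12.9
eef_pos: [0.5878, 0.0878, 0.107]
tool_rot: [0.972, 0.234, 0.004, 0.0]
ft_force: [-8.3, -2.5, 11.9]
grip_width: 0.0352
grasp_force: 63.2
```

>>> send_rows(
  motion="1 0 0 0 0; 1 0 0 0 0",
)

```text
clock: 13.1
eef_pos: [0.5878, 0.0878, 0.107]
tool_rot: [0.972, 0.235, 0.004, 0.0]
ft_force: [-8.6, -0.9, 11.4]
grip_width: 0.0354
grasp_force: 63.2
```

Run:
```python
from h import *
p=mix((0,0));go((*p,.1),2.55-2.08)
```

```text
shift [-0.08, -0.05, 0.69] twist 0.005 | tcp [0.5878, 0.0878, 0.107] yaw 0.475 tilt -1.0 j [0.15, 0.5, 0.05, 1.11, 0.0, 2.81] F [-8.6, -0.9, 11.4] w 0.0354 t 13.1
```

>>> send_rows(
  motion="-0.6 0 0 0 0; -0.6 0 0 0 0; -0.6 0 0 0 0; -0.6 0 0 -3 0; -0.6 0 0 -8 0",
)

```text
clock: 13.6
eef_pos: [0.5867, 0.0878, 0.1816]
tool_rot: [0.972, 0.236, 0.001, -0.0]
ft_force: [1.9, -0.1, -0.0]
grip_width: 0.0683
grasp_force: 0.0
```

>>> send_rows(
  motion="-0.6 0 0 -4 -0.15; -0.6 0 0 -7 -0.3; -0.6 0 0 -7 -0.45; -0.6 0 0 -7 -0.6; -0.6 0 0 -7 -0.75",
)

```text
clock: 14.1
eef_pos: [0.589, 0.0881, 0.2554]
tool_rot: [0.816, 0.578, 0.006, 0.003]
ft_force: [-0.1, -0.1, 0.0]
grip_width: 0.0682
grasp_force: 0.0
```

Run:
```python
from h import *
go((.464,.416,.12),.123+np.pi)
```

```text
shift [26.69, -22.83, 13.46] twist -2.032 | tcp [0.589, 0.0881, 0.2554] yaw 1.232 tilt -0.9999 j [0.15, 0.42, 0.32, 1.46, 0.0, 2.06] F [-0.1, -0.1, 0.0] w 0.0682 t 14.1
```

>>> send_rows(
  motion="-0.6 3.2 -2.8 0 -0.15; -0.6 6.6 -5.6 0 -0.3; -0.6 10 -8.5 0 -0.45; -0.6 13.4 -11.4 0 -0.6; -0.6 16.8 -14.4 0 -0.75",
)

```text
clock: 14.6
eef_pos: [0.5094, 0.2964, 0.2546]
tool_rot: [0.548, 0.836, 0.004, 0.004]
ft_force: [1.0, 0.4, 0.9]
grip_width: 0.068
grasp_force: 0.0
```

Run:
```python
from h import *
go((.464,.416,.12),.123+np.pi)
im=np.mean([vision.camera("top").astype(np.float32) for _ in range(4)],0).astype(np.float32)
c=mix((0,0)); a=rect(im,"top",c,.125,.04,80); b=rect(im,"top",(.46,.41),.02,.13,200)
o=np.hstack([cv2.resize(x,(400,400),interpolation=cv2.INTER_CUBIC) for x in(a,b)])
cv2.imwrite("pics/n3.png",np.clip(o*1.5,0,255).astype(np.uint8)[:,:,::-1])
```

```text
shift [12.81, 0.45, 13.43] twist -1.283 | tcp [0.5094, 0.2964, 0.2546] yaw 1.982 tilt -0.9999 j [0.53, 0.41, 0.3, 1.45, -0.0, 1.69] F [1.0, 0.4, 0.9] w 0.068 t 14.6
```

View pics/n3.png

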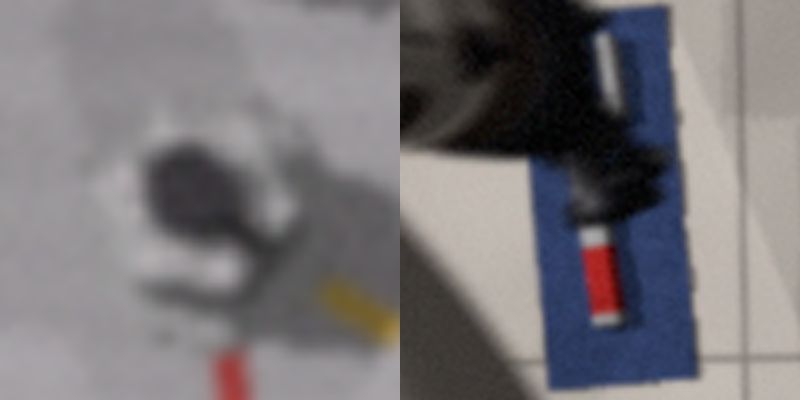

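>>> send_rows(
  motion="-0.6 4 0.2 2 -0.15; -0.6 8 0.4 4 -0.3; -0.6 12.7 0.5 7 -0.45; -0.6 12.7 0.5 10 -0.6; -0.6 12.7 0.5 13 -0.75",
)

```text
clock: 15.3
eef_pos: [0.4661, 0.414, 0.1228]
tool_rot: [0.204, 0.979, 0.002, 0.005]
ft_force: [0.8, -0.8, 0.4]
grip_width: 0.0681
grasp_force: 0.0
```

>>> send_rows(
  motion="-0.6 0 0 2 -0.15; -0.6 0 0 4 -0.3; -0.6 0 0 5 -0.45; -0.6 0 0 5 -0.54; -0.6 0 0 5 -0.54",
)

```text
clock: 15.8
eef_pos: [0.4674, 0.4121, 0.0736]
tool_rot: [-0.06, 0.998, 0.0, 0.005]
ft_force: [0.5, 0.0, -0.4]
grip_width: 0.0681
grasp_force: 0.0
```

Run:
```python
from h import *
go((.464,.415,.007),.115+np.pi)
```

```text
shift [0.38, 0.33, 6.66] twist 0.006 | tcp [0.4674, 0.4121, 0.0736] yaw -3.021 tilt -0.9999 j [0.73, 0.58, 0.09, 1.08, -0.01, 0.61] F [0.5, 0.0, -0.4] w 0.0681 t 15.8
```

>>> send_rows(
  motion="-0.6 0.3 0.3 3 0; -0.6 0.3 0.3 5.5 0; -0.6 0.3 0.3 6.5 0; -0.6 0.3 0.3 6.5 0; 0.5 0.3 0.3 6.5 0",
)

```text
clock: 16.3
eef_pos: [0.4647, 0.4168, 0.0102]
tool_rot: [-0.061, 0.998, 0.001, 0.006]
ft_force: [0.2, -0.7, 1.1]
grip_width: 0.0553
grasp_force: 0.0
```

>>> send_rows(
  motion="1 0 0 0 0; 1 0 0 0 0; 1 0 0 0 0; 1 0 0 0 0; 1 0 0 -2 0",
)

```text
clock: 16.8
eef_pos: [0.4614, 0.4147, 0.0266]
tool_rot: [-0.062, 0.998, -0.001, 0.003]
ft_force: [-0.4, -0.7, -3.9]
grip_width: 0.0163
grasp_force: 59.9
```

Run:
```python
from h import *
go((.464,.415,.007),.115+np.pi)
```

```text
shift [-0.25, -0.0, 1.96] twist 0.009 | tcp [0.4614, 0.4147, 0.0266] yaw -3.017 tilt -1.0 j [0.74, 0.62, 0.04, 0.98, -0.01, 0.61] F [-0.4, -0.7, -3.9] w 0.0163 t 16.8
```

>>> send_rows(
  motion="1 0 0 -4 0; 1 0 0 -9 0; 1 0 0 -14 0; 1 0 0 -18 0; 1 0 0 -18 0",
)

```text
clock: 17.3
eef_pos: [0.464, 0.4185, 0.2166]
tool_rot: [-0.062, 0.998, 0.005, 0.011]
ft_force: [0.6, -0.5, -2.2]
grip_width: 0.0163
grasp_force: 60.0
```

Run:
```python
from h import *
n=np.array([.5875,.0878]); psi=-.575
go((*(n-.085*np.array([np.cos(psi),np.sin(psi)])),.2),psi+np.pi)
```

```text
shift [-1.62, -28.89, 1.46] twist 0.699 | tcp [0.464, 0.4185, 0.2166] yaw -3.017 tilt -0.9997 j [0.74, 0.48, 0.32, 1.38, -0.01, 0.61] F [0.6, -0.5, -2.2] w 0.0163 t 17.3
```

>>> send_rows(
  motion="1 -0.3 -4.8 0 0.1; 1 -0.6 -9.6 0 0.25; 1 -0.9 -14.4 0 0.4; 1 -1.2 -19.2 0 0.55; 1 -1.4 -24 0 0.7",
)

```text
clock: 17.8
eef_pos: [0.504, 0.1776, 0.2071]
tool_rot: [0.287, 0.958, 0.002, 0.004]
ft_force: [0.8, 0.3, -3.1]
grip_width: 0.0161
grasp_force: 60.1
```

Run:
```python
from h import *
n=np.array([.5875,.0878]); psi=-.575
go((*(n-.085*np.array([np.cos(psi),np.sin(psi)])),.2),psi+np.pi)
a=cv2.resize(vision.camera("top")[90:250,190:390],(500,400),interpolation=cv2.INTER_CUBIC)
b=cv2.resize(vision.camera("scene")[110:230,270:390],(400,400),interpolation=cv2.INTER_CUBIC)[:,:300]
cv2.imwrite("pics/w1.png",np.clip(np.hstack([a,b]).astype(float)*1.3,0,255).astype(np.uint8)[:,:,::-1])
```

```text
shift [-3.41, -2.98, 0.71] twist -0.007 | tcp [0.504, 0.1776, 0.2071] yaw 2.56 tilt -1.0 j [0.34, 0.31, 0.04, 1.29, -0.0, 0.92] F [0.8, 0.3, -3.1] w 0.0161 t 17.8
```

View pics/w1.png

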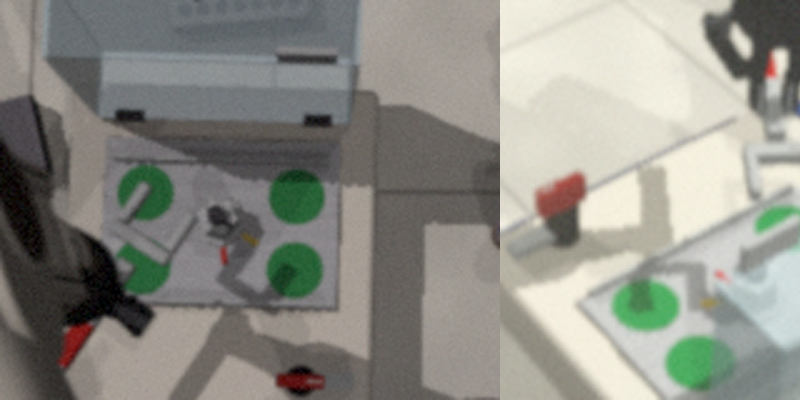

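Run:
```python
from h import *
P=lambda u,v:at("top",190+u/2.5,90+v/2.5,.218)[:2]
L,R,BL,BR=P(146,186),P(193,215),P(115,230),P(166,261)
d=R-L; print("tips sep",np.linalg.norm(d)*1e3,"base",np.linalg.norm(BR-BL)*1e3,"psi",np.arctan2(d[0],-d[1]),"from prongs",[np.arctan2(*(a-b)[::-1]) for a,b in((L,BL),(R,BR))])
o=bot.get_obs(); psi=o and -.582
t=(L+R)/2; e=np.array([np.cos(psi),np.sin(psi)]); j=t-.02*e; print("tip",t,"jaw",j,"tcp->jaw along/perp",(j-o["eef_pos"][:2])@e*1e3,(j-o["eef_pos"][:2])@[-e[1],e[0]]*1e3)
```

```text
tips sep 51.282020563788905 base 55.16187345044163 psi -0.5465731909023995 from prongs [np.float64(-0.5880259152925803), np.float64(-0.5091714828825498)]
tip [0.58533182 0.12245315] jaw [0.56862452 0.13344707] tcp->jaw along/perp 75.6840362817721 1.7344490953303051
```

>>> send_rows(
  motion="1 -2 -1.5 2 -0.01; 1 -3.7 -3 4 -0.01; 1 -3.7 -3 5.2 -0.01; 1 -3.7 -3 5.2 -0.01; 1 -3.7 -3 5.2 -0.01",
)

```text
clock: 18.4
eef_pos: [0.5197, 0.1354, 0.1566]
tool_rot: [0.279, 0.96, 0.002, 0.004]
ft_force: [-0.2, -0.1, -2.9]
grip_width: 0.016
grasp_force: 60.2
```

>>> send_rows(
  motion="1 0 0 0 0; 1 0 0 0 0; 1 0 0 0 0",
)

```text
clock: 18.7
eef_pos: [0.5208, 0.1353, 0.1581]
tool_rot: [0.279, 0.96, 0.003, 0.006]
ft_force: [0.5, 0.4, -3.6]
grip_width: 0.0158
grasp_force: 60.2
```

```bash
cat > w.py <<'E'
from h import *
n=np.array([.5878,.0878]); psi=-.572
go((*(n-.082*np.array([np.cos(psi),np.sin(psi)])),.113),psi+np.pi)
E
python3 w.py
python3 - <<'E'
from h import *
a=cv2.resize(vision.camera("top")[130:220,230:330],(600,540),interpolation=cv2.INTER_CUBIC)
cv2.imwrite("pics/w2.png",np.clip(a.astype(float)*1.3,0,255).astype(np.uint8)[:,:,::-1])
E
```

```text
shift [0.04, -0.41, 4.5] twist 0.007 | tcp [0.5208, 0.1353, 0.1581] yaw 2.577 tilt -0.9999 j [0.25, 0.35, -0.04, 1.17, -0.0, 0.82] F [0.5, 0.4, -3.6] w 0.0158 t 18.7
```

View pics/w2.png

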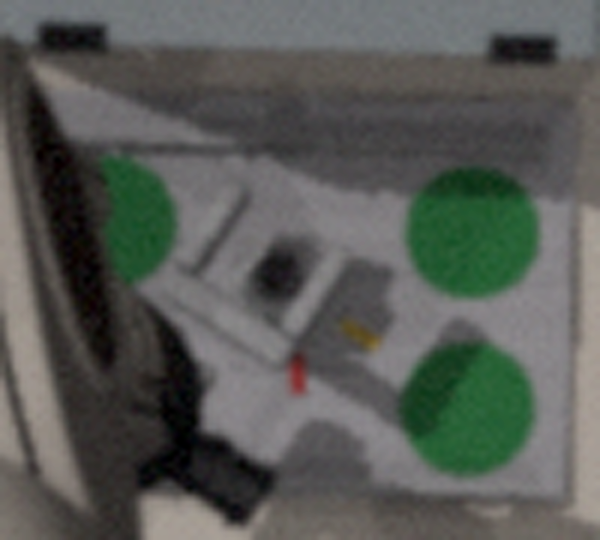

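Run:
```python
from h import *
P=lambda u,v,z:at("top",230+u/6,130+v/6,z)[:2]
L,R=P(238,190,.169),P(343,250,.169); psi=-.565; e=np.array([np.cos(psi),np.sin(psi)]); f=np.array([-e[1],e[0]])
d=R-L; o=bot.get_obs()["eef_pos"][:2]; t=(L+R)/2
n=np.array([.5878,.0878])
print("sep",np.linalg.norm(d),"psi",np.arctan2(d[0],-d[1]),"jaw D",(t-o)@e-.02,"perp",(t-o)@f,"jaw-nut along",(t-.02*e-n)@e,"perp",(t-n)@f, "nut stub img",P(277,272,.133))
```

```text
sep 0.04943285741780743 psi -0.5146848068892425 jaw D 0.07920199022738011 perp -0.0022381459294784486 jaw-nut along -0.0028472797227669724 perp 0.0017814823697936387 nut stub img [0.58781218 0.08903031]
```

>>> send_rows(
  motion="1 0 -0.4 0 0.007; 1 0 -0.4 1 0.007; 1 0 -0.4 2 0.007; 1 0 -0.4 3 0.007; 1 0 -0.4 4 0.007",
)

```text
clock: 19.25
eef_pos: [0.5184, 0.1321, 0.1165]
tool_rot: [0.282, 0.959, 0.004, 0.005]
ft_force: [-1.3, 3.8, 0.5]
grip_width: 0.016
grasp_force: 60.9
```

```bash
python3 w.py
```

```text
shift [-0.03, 0.02, 0.35] twist 0.0 | tcp [0.5184, 0.1321, 0.1165] yaw 2.57 tilt -0.9999 j [0.25, 0.38, -0.12, 1.07, 0.0, 0.82] F [-1.3, 3.8, 0.5] w 0.016 t 19.2
```

>>> send_rows(
  motion="1 0 0 0.4 0; 1 -0.04 0.8 0.4 0.1; 1 -0.16 1.63 0.4 0.2; 1 -0.37 2.42 0.4 0.3; 1 -0.65 3.19 0.4 0.4",
)

```text
clock: 19.75
eef_pos: [0.5421, 0.1563, 0.1131]
tool_rot: [0.468, 0.884, 0.005, 0.004]
ft_force: [1.4, 4.6, -3.6]
grip_width: 0.0158
grasp_force: 60.5
```

```bash
python3 w.py
```

```text
shift [-0.69, -3.28, -0.03] twist -0.403 | tcp [0.5421, 0.1563, 0.1131] yaw 2.167 tilt -0.9999 j [0.28, 0.43, -0.04, 1.09, 0.0, 1.25] F [1.4, 4.6, -3.6] w 0.0158 t 19.8
```

>>> send_rows(
  motion="1 -0.04 0.8 0 0.1; 1 -0.16 1.63 0 0.2; 1 -0.37 2.42 0 0.3; 1 -0.65 3.19 0 0.4; 1 -1 3.93 0 0.5",
)

```text
clock: 20.25
eef_pos: [0.5804, 0.1703, 0.1135]
tool_rot: [0.672, 0.74, 0.006, 0.003]
ft_force: [1.2, 4.0, -3.1]
grip_width: 0.0161
grasp_force: 60.5
```

```bash
python3 w.py
```

```text
shift [-3.2, -6.49, -0.05] twist -0.903 | tcp [0.5804, 0.1703, 0.1135] yaw 1.667 tilt -0.9999 j [0.28, 0.51, 0.08, 1.13, 0.0, 1.76] F [1.2, 4.0, -3.1] w 0.0161 t 20.2
```

>>> send_rows(
  motion="1 -0.01 0.41 0 0.05; 1 -0.04 0.82 0 0.1; 1 -0.09 1.22 0 0.15",
)

```text
clock: 20.55
eef_pos: [0.5927, 0.1706, 0.1136]
tool_rot: [0.725, 0.688, 0.006, 0.002]
ft_force: [1.9, 5.7, -3.2]
grip_width: 0.0158
grasp_force: 60.5
```

```bash
python3 w.py
python3 - <<'E'
from h import *
im=np.mean([vision.camera("top").astype(np.float32) for _ in range(3)],0).astype(np.float32)
a=rect(im,"top",mix((0,0)),.125,.05,120); a=cv2.resize(a,(480,480),interpolation=cv2.INTER_CUBIC)
cv2.imwrite("pics/w3.png",np.clip(a*1.5,0,255).astype(np.uint8)[:,:,::-1])
E
```

```text
shift [-4.22, -7.18, -0.05] twist -1.051 | tcp [0.5927, 0.1706, 0.1136] yaw 1.519 tilt -0.9999 j [0.28, 0.53, 0.12, 1.15, 0.0, 1.9] F [1.9, 5.7, -3.2] w 0.0158 t 20.6
```

View pics/w3.png

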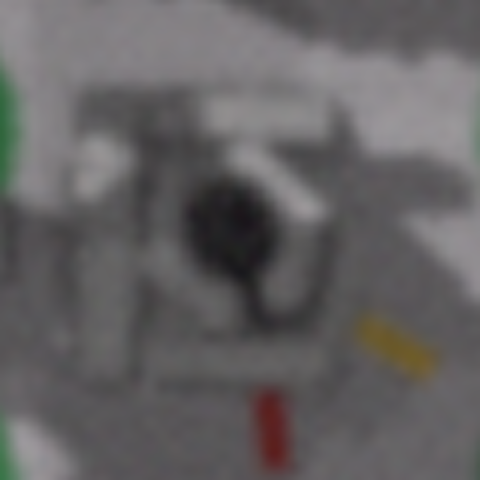

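>>> send_rows(
  motion="1 -0.01 0.41 0 0.05; 1 -0.04 0.82 0 0.1; 1 -0.09 1.22 0 0.15; 1 -0.16 1.63 0 0.2",
)

```text
clock: 21.1
eef_pos: [0.6086, 0.168, 0.1137]
tool_rot: [0.79, 0.613, 0.006, 0.002]
ft_force: [-0.8, 4.1, -2.3]
grip_width: 0.0154
grasp_force: 60.6
```

>>> send_rows(
  motion="1 0 0.2 0 0.025; 1 -0.01 0.41 0 0.05; 1 -0.01 0.41 0 0.05",
)

```text
clock: 21.4
eef_pos: [0.6124, 0.1665, 0.1138]
tool_rot: [0.805, 0.593, 0.006, 0.002]
ft_force: [1.9, 5.7, -4.1]
grip_width: 0.0161
grasp_force: 60.5
```

```bash
python3 w.py
```

```text
shift [-6.05, -7.92, -0.05] twist -1.299 | tcp [0.6124, 0.1665, 0.1138] yaw 1.27 tilt -0.9999 j [0.26, 0.56, 0.18, 1.18, 0.0, 2.14] F [1.9, 5.7, -4.1] w 0.0161 t 21.4
```

>>> send_rows(
  motion="1 -0.01 0.41 0 0.05; 1 -0.04 0.82 0 0.1; 1 -0.09 1.22 0 0.15; 1 -0.09 1.22 0 0.15",
)

```text
clock: 21.8
eef_pos: [0.6242, 0.1615, 0.114]
tool_rot: [0.847, 0.531, 0.006, 0.002]
ft_force: [2.2, 4.5, -4.6]
grip_width: 0.016
grasp_force: 60.4
```

```bash
python3 w.py
python3 - <<'E'
from h import *
im=np.mean([vision.camera("top").astype(np.float32) for _ in range(3)],0).astype(np.float32)
a=rect(im,"top",mix((0,0)),.125,.05,120); a=cv2.resize(a,(480,480),interpolation=cv2.INTER_CUBIC)
cv2.imwrite("pics/w4.png",np.clip(a*1.5,0,255).astype(np.uint8)[:,:,::-1])
E
```

```text
shift [-7.23, -8.21, -0.04] twist -1.45 | tcp [0.6242, 0.1615, 0.114] yaw 1.12 tilt -0.9999 j [0.25, 0.58, 0.21, 1.19, 0.0, 2.28] F [2.2, 4.5, -4.6] w 0.016 t 21.8
```

View pics/w4.png

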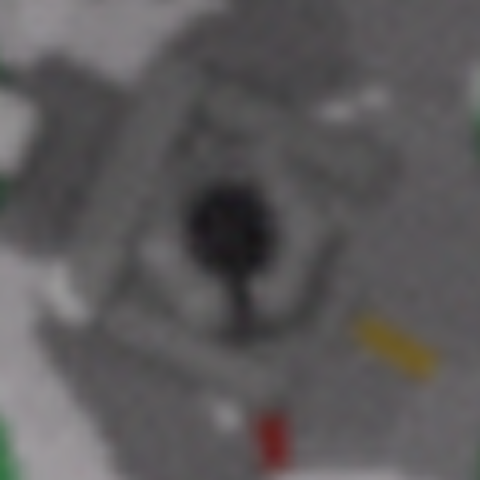

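>>> send_rows(
  motion="1 -0.01 0.41 0 0.05; 1 -0.04 0.82 0 0.1; 1 -0.04 0.82 0 0.1",
)

```text
clock: 22.25
eef_pos: [0.6321, 0.158, 0.1146]
tool_rot: [0.873, 0.488, 0.007, 0.001]
ft_force: [3.4, 5.8, -3.7]
grip_width: 0.0164
grasp_force: 60.3
```

```bash
python3 w.py
python3 - <<'E'
from h import *
o=bot.get_obs(); print(o["ft_torque"].round(2),o["ft_force"].round(1))
im=np.mean([vision.camera("top").astype(np.float32) for _ in range(3)],0).astype(np.float32)
a=rect(im,"top",mix((0,0)),.125,.05,120); g=a.mean(2)
# dark line direction: mean darkness on ring r 13-17mm, near nut top
y,x=np.mgrid[:120,:120]; dx=(59.5-y)*100/119; dy=(59.5-x)*100/119; r=np.hypot(dx,dy); cw=np.degrees(-np.arctan2(dy,dx))%360
for t in range(120,240,6):
    m=(r>12)&(r<17)&(abs(cw-t)<4); print(t,round(g[m].mean()),end="; ")
E
```

```text
shift [-8.13, -8.3, -0.01] twist -1.55 | tcp [0.6321, 0.158, 0.1146] yaw 1.019 tilt -0.9999 j [0.24, 0.59, 0.24, 1.2, 0.0, 2.37] F [3.4, 5.8, -3.7] w 0.0164 t 22.2
[ 1.42 -0.7  -0.03] [ 3.4  5.8 -3.7]
120 56; 126 58; 132 60; 138 62; 144 63; 150 63; 156 59; 162 54; 168 44; 174 37; 180 33; 186 41; 192 48; 198 58; 204 64; 210 68; 216 68; 222 67; 228 64; 234 62;
```

Run:
```python
from h import *
for f,half,n,off in(("n2",.035,400,0),("n3",.04,400,0),("w3",.05,480,0),("w4",.05,480,0)):
    g=cv2.imread(f"pics/{f}.png")[:n,:n].astype(float).mean(2)
    y,x=np.mgrid[:n,:n]; c=(n-1)/2; s=2*half*1e3/(n-1)
    for ox,oy in((0,0),):
        dx=(c-y)*s; dy=(c-x)*s; r=np.hypot(dx,dy); cw=np.degrees(-np.arctan2(dy,dx))%360
        v=np.array([g[(r>12)&(r<16.5)&(abs((cw-t+180)%360-180)<4)].mean() for t in range(0,360,4)])
        i=np.argsort(v)[:6]; print(f,[(int(k*4),int(v[k])) for k in i])
```

```text
n2 [(4, 78), (0, 78), (356, 88), (8, 88), (124, 98), (128, 99)]
n3 [(128, 54), (132, 58), (124, 59), (136, 70), (120, 71), (140, 86)]
w3 [(168, 45), (164, 48), (172, 50), (160, 58), (176, 60), (324, 60)]
w4 [(180, 49), (176, 49), (184, 55), (172, 55), (320, 63), (324, 63)]
```

>>> send_rows(
  motion="1 0 0 -0.7 0; 1 0 0 -1.4 0; 1 0 0 -2.5 0; 1 0 0 -5 0; 1 0 0 -9 0",
)

```text
clock: 22.9
eef_pos: [0.6236, 0.1499, 0.1973]
tool_rot: [0.874, 0.486, -0.006, 0.003]
ft_force: [1.1, -1.5, -7.3]
grip_width: 0.0154
grasp_force: 58.6
```

Run:
```python
from h import *
go((.464,.415,.2),.115+np.pi)
# mat centre
m=np.array([[.5824,.4687],[.5873,.3672],[.3409,.3524],[.3338,.4509]]); print(m.mean(0))
im=np.mean([vision.camera("top").astype(np.float32) for _ in range(3)],0).astype(np.float32)
a=rect(im,"top",mix((0,0)),.125,.05,120); g=a.mean(2)
y,x=np.mgrid[:120,:120]; dx=(59.5-y)*100/119; dy=(59.5-x)*100/119; r=np.hypot(dx,dy); cw=np.degrees(-np.arctan2(dy,dx))%360
print([(t,round(g[(r>12)&(r<16.5)&(abs(cw-t)<4)].mean())) for t in range(148,208,4)])
```

```text
shift [14.11, -27.54, -0.43] twist -2.241 | tcp [0.6236, 0.1499, 0.1973] yaw 1.015 tilt -0.9999 j [0.24, 0.55, 0.38, 1.41, -0.01, 2.37] F [1.1, -1.5, -7.3] w 0.0154 t 22.9
[0.4611 0.4098]
[(148, 69), (152, 69), (156, 68), (160, 63), (164, 59), (168, 50), (172, 42), (176, 36), (180, 36), (184, 40), (188, 47), (192, 53), (196, 59), (200, 61), (204, 62)]
```

>>> send_rows(
  motion="1 1.4 -2.7 0 -0.15; 1 3.2 -6 0 -0.3; 1 5 -9.5 0 -0.45; 1 7 -13.5 0 -0.6; 1 9 -17.5 0 -0.75",
)

```text
clock: 23.55
eef_pos: [0.5262, 0.3257, 0.2025]
tool_rot: [0.631, 0.775, 0.004, 0.003]
ft_force: [1.1, 0.6, -3.4]
grip_width: 0.0153
grasp_force: 58.7
```

```bash
cat > m.py <<'E'
from h import *
go((.464,.412,.011),.07+np.pi)
E
python3 m.py
```

```text
shift [9.73, -4.53, 19.09] twist -1.437 | tcp [0.5262, 0.3257, 0.2025] yaw 1.775 tilt -1.0 j [0.56, 0.48, 0.29, 1.36, -0.0, 1.92] F [1.1, 0.6, -3.4] w 0.0153 t 23.6
```

>>> send_rows(
  motion="1 3 -1.5 0 -0.15; 1 6.5 -3 0 -0.3; 1 9.7 -4.5 2 -0.45; 1 9.7 -4.5 5 -0.6; 1 9.7 -4.5 8 -0.75",
)

```text
clock: 24.05
eef_pos: [0.4638, 0.4126, 0.1218]
tool_rot: [0.302, 0.953, 0.003, 0.005]
ft_force: [0.3, -0.6, -3.9]
grip_width: 0.0155
grasp_force: 58.7
```

>>> send_rows(
  motion="1 0 0 2 -0.15; 1 0 0 4 -0.3; 1 0 0 6 -0.45; 1 0 0 6 -0.6; 1 0 0 6 -0.69",
)

```text
clock: 24.55
eef_pos: [0.4653, 0.41, 0.0616]
tool_rot: [-0.036, 0.999, -0.001, 0.005]
ft_force: [-0.2, -1.4, -1.0]
grip_width: 0.0157
grasp_force: 61.2
```

```bash
python3 m.py
```

```text
shift [0.16, 0.22, 5.06] twist 0.002 | tcp [0.4653, 0.41, 0.0616] yaw -3.07 tilt -0.9999 j [0.73, 0.59, 0.07, 1.05, -0.01, 0.65] F [-0.2, -1.4, -1.0] w 0.0157 t 24.6
```

>>> send_rows(
  motion="1 0.2 0.2 2.5 0; 1 0.2 0.2 4.5 0; 1 0.2 0.2 5 0; -0.6 0.2 0.2 5 0; -0.6 0.2 0.2 5 0",
)

```text
clock: 25.05
eef_pos: [0.4645, 0.4135, 0.0133]
tool_rot: [-0.034, 0.999, 0.001, 0.006]
ft_force: [0.4, -0.2, -0.7]
grip_width: 0.0438
grasp_force: 0.0
```

>>> send_rows(
  motion="-0.6 0 0 0 0; -0.6 0 0 0 0; -0.6 0 0 -4 0; -0.6 0 0 -9 0; -0.6 0 0 -14 0",
)

```text
clock: 25.55
eef_pos: [0.4626, 0.4126, 0.154]
tool_rot: [-0.034, 0.999, 0.0, 0.005]
ft_force: [0.2, 2.1, 0.3]
grip_width: 0.0681
grasp_force: 0.0
```

>>> send_rows(
  motion="-0.6 0 4 -2 0; -0.6 0 8 -4 0; -0.6 0 12 -5 0.15; -0.6 0 16 -5 0.3; -0.6 0 20 -5 0.4",
)

```text
clock: 26.05
eef_pos: [0.4491, 0.6142, 0.2049]
tool_rot: [0.168, 0.986, 0.003, 0.006]
ft_force: [0.9, 0.8, 0.2]
grip_width: 0.0681
grasp_force: 0.0
```

Run:
```python
from h import *
o=bot.get_obs(); print(o["eef_pos"].round(3),o["joint_pos"].round(2))
im=snap("top","t2",(140,90,540,340),2)
im=im.astype(int)
for n in(0,1,2,3):
    b=boxes_of("top",f"jar{n}_center"); print(n,[(x["rect"],round(x["conf"],2),at("top",x["rect"][0],x["rect"][1],.045)[:2].round(3).tolist()) for x in b[:2]])
print("reagent",[at("top",*x["rect"][:2],.045)[:2].round(3).tolist() for x in boxes_of("top","reagent")[:1]])
# cap colour centroids at z=.06
r,g,b=im[:,:,0],im[:,:,1],im[:,:,2]
m=lambda k:k&(np.arange(640)[None]>380)&(np.arange(640)[None]<500)&(np.arange(400)[:,None]>155)&(np.arange(400)[:,None]<250)
for n,k in(("red",(r-g>60)&(r-b>50)),("blue",(b-r>60)&(b-g>30)),("purple",(r-g>12)&(b-g>35)&(b-r<60))):
    v,u=np.nonzero(m(k)); print(n,len(u),u.mean(),v.mean(),at("top",u.mean(),v.mean(),.058)[:2].round(4))
```

```text
[0.449 0.614 0.205] [ 0.94  0.84  0.92  1.64 -0.01  1.28]
0 [([398.0, 183.2, 19.6, 17.1], 0.61, [0.583, -0.239]), ([177.9, 151.2, 66.8, 45.7], 0.48, [0.668, 0.373])]
1 [([447.0, 240.7, 19.4, 11.8], 0.76, [0.426, -0.37]), ([161.6, 219.0, 22.0, 71.4], 0.71, [0.479, 0.41])]
2 [([448.9, 191.8, 21.2, 14.7], 0.85, [0.56, -0.379])]
3 []
reagent [[0.518, -0.317]]
red 157 448.68152866242036 238.9044585987261 [ 0.431  -0.3703]
blue 142 452.0422535211268 186.8943661971831 [ 0.5722 -0.383 ]
purple 161 397.527950310559 180.53416149068323 [ 0.5885 -0.2346]
```

View pics/t2.png

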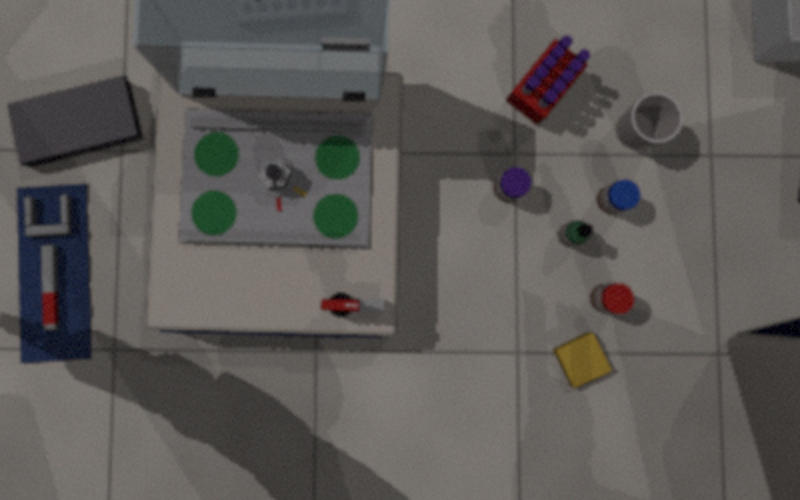

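```bash
cat > j.py <<'E'
from h import *
import sys
T={"purple":(.587,-.235),"red":(.431,-.370),"blue":(.571,-.382),"p0":mix((-.05,.08)),"p1":mix((.028,.08)),"p2":mix((-.05,-.08)),"p3":mix((.028,-.08))}
go((*T[sys.argv[1]],float(sys.argv[2])),np.pi-.016)
E
python3 j.py purple .2
```

```text
shift [-40.68, -75.51, 0.39] twist -0.317 | tcp [0.4493, 0.6116, 0.2036] yaw 2.809 tilt -0.9999 j [0.94, 0.84, 0.91, 1.64, -0.01, 1.27] F [-0.1, -0.9, 0.6] w 0.068 t 26.4
```

>>> send_rows(
  motion="-0.6 -2.2 -4.2 0 0; -0.6 -4.5 -8.5 0 0; -0.6 -6.8 -12.7 0 0; -0.6 -9.1 -17 0 0; -0.6 -11.4 -21.2 0 0",
)

```text
clock: 26.85
eef_pos: [0.4874, 0.3711, 0.2055]
tool_rot: [0.166, 0.986, 0.003, 0.006]
ft_force: [0.7, 0.3, 0.4]
grip_width: 0.0687
grasp_force: 0.0
```

>>> send_rows(
  motion="-0.6 -2.2 -4.2 0 0; -0.6 -4.5 -8.5 0 0; -0.6 -6.8 -12.7 0 0; -0.6 -9.1 -17 0 0; -0.6 -11.4 -21.2 0 0",
)

```text
clock: 27.35
eef_pos: [0.5251, 0.1338, 0.2053]
tool_rot: [0.166, 0.986, 0.003, 0.007]
ft_force: [0.8, 0.2, 0.9]
grip_width: 0.0679
grasp_force: 0.0
```

>>> send_rows(
  motion="-0.6 -2.2 -4.2 0 -0.1; -0.6 -4.5 -8.5 0 -0.2; -0.6 -6.8 -12.7 0 -0.32; -0.6 -9.1 -17 0 -0.32; -0.6 -11.4 -21.2 0 -0.32",
)

```text
clock: 27.85
eef_pos: [0.563, -0.1034, 0.2053]
tool_rot: [0.007, 1.0, 0.001, 0.007]
ft_force: [1.3, 0.3, 0.1]
grip_width: 0.0679
grasp_force: 0.0
```

```bash
python3 j.py purple .1
```

```text
shift [-2.45, -13.14, 10.55] twist 0.001 | tcp [0.563, -0.1034, 0.2053] yaw 3.127 tilt -0.9999 j [-0.18, 0.39, 0.14, 1.31, 0.0, -0.17] F [1.3, 0.3, 0.1] w 0.0679 t 27.9
```

>>> send_rows(
  motion="-0.6 -1 -4.5 0 0; -0.6 -1.8 -9 0 0; -0.6 -2.4 -13.1 2 0; -0.6 -2.4 -13.1 6 0; -0.6 -2.4 -13.1 10 0",
)

```text
clock: 28.35
eef_pos: [0.5871, -0.2348, 0.105]
tool_rot: [0.009, 1.0, 0.0, 0.008]
ft_force: [0.5, 0.6, -0.8]
grip_width: 0.0682
grasp_force: 0.0
```

```bash
python3 j.py purple .028
```

```text
shift [0.13, -0.02, 7.7] twist -0.002 | tcp [0.5871, -0.2348, 0.105] yaw 3.124 tilt -0.9999 j [-0.38, 0.56, 0.16, 1.15, 0.01, -0.37] F [0.5, 0.6, -0.8] w 0.0682 t 28.4
```

>>> send_rows(
  motion="-0.6 0 0 4 0; -0.6 0 0 7.6 0; -0.6 0 0 7.6 0; 0.5 0 0 7.6 0; 1 0 0 7.6 0",
)

```text
clock: 28.85
eef_pos: [0.5904, -0.2325, 0.0311]
tool_rot: [0.007, 1.0, -0.0, 0.008]
ft_force: [-6.7, 1.0, 19.4]
grip_width: 0.0406
grasp_force: 57.0
```

>>> send_rows(
  motion="1 0 0 0 0; 1 0 0 0 0; 1 0 0 -4 0; 1 0 0 -9 0; 1 0 0 -14 0",
)

```text
clock: 29.35
eef_pos: [0.5869, -0.2311, 0.1696]
tool_rot: [0.006, 1.0, 0.001, 0.006]
ft_force: [1.6, -1.2, -1.1]
grip_width: 0.0406
grasp_force: 60.8
```

```bash
python3 j.py p3 .19
```

```text
shift [-2.4, 23.9, -1.96] twist 0.003 | tcp [0.5869, -0.2311, 0.1696] yaw 3.129 tilt -0.9999 j [-0.38, 0.52, 0.26, 1.3, 0.01, -0.37] F [1.6, -1.2, -1.1] w 0.0406 t 29.4
```

>>> send_rows(
  motion="1 -0.5 4.5 -2 0; 1 -1 9.3 -2 0; 1 -1.5 14.2 -2 0; 1 -2 19 -2 0; 1 -2.4 23.9 -2 0",
)

```text
clock: 29.85
eef_pos: [0.6144, 0.0091, 0.1898]
tool_rot: [0.006, 1.0, 0.001, 0.007]
ft_force: [1.1, -0.4, -1.3]
grip_width: 0.0406
grasp_force: 60.9
```

>>> send_rows(
  motion="1 0 0 0 0; 1 0 0 3 0; 1 0 0 5 0; 1 0 0 5 0",
)

```text
clock: 30.25
eef_pos: [0.6123, 0.0072, 0.1356]
tool_rot: [0.006, 1.0, 0.001, 0.003]
ft_force: [-0.3, -0.2, -1.2]
grip_width: 0.0405
grasp_force: 61.1
```

```bash
python3 j.py p3 .121
```

```text
shift [-0.12, 0.03, 1.46] twist 0.003 | tcp [0.6123, 0.0072, 0.1356] yaw 3.129 tilt -1.0 j [0.01, 0.51, 0.15, 1.2, 0.0, 0.02] F [-0.3, -0.2, -1.2] w 0.0405 t 30.2
```

>>> send_rows(
  motion="1 -0.1 0 0.8 0; 1 -0.1 0 1.3 0; 1 -0.1 0 1.3 0; -0.6 -0.1 0 1.3 0; -0.6 -0.1 0 1.3 0",
)

```text
clock: 30.75
eef_pos: [0.6164, 0.0072, 0.1261]
tool_rot: [0.007, 1.0, 0.001, 0.007]
ft_force: [0.1, 0.6, 0.8]
grip_width: 0.0676
grasp_force: 0.0
```

>>> send_rows(
  motion="-0.6 0 0 0 0; -0.6 0 0 -2 0; -0.6 0 0 -5 0; -0.6 0 0 -8 0; -0.6 0 0 -8 0",
)

```text
clock: 31.25
eef_pos: [0.6177, 0.0072, 0.2109]
tool_rot: [0.006, 1.0, 0.001, 0.011]
ft_force: [0.4, -0.2, 0.0]
grip_width: 0.0684
grasp_force: 0.0
```

```bash
python3 j.py blue .12
```

```text
shift [4.37, -39.0, 8.9] twist 0.003 | tcp [0.6177, 0.0072, 0.2109] yaw 3.129 tilt -0.9998 j [0.01, 0.47, 0.28, 1.36, 0.0, 0.02] F [0.4, -0.2, 0.0] w 0.0684 t 31.2
```

>>> send_rows(
  motion="-0.6 0.5 -4.9 0 0; -0.6 1 -9.8 0 0; -0.6 1.5 -14.7 0 0; -0.6 2 -19.5 0 0; -0.6 2.5 -24.4 0 0",
)

```text
clock: 31.75
eef_pos: [0.5862, -0.2381, 0.204]
tool_rot: [0.006, 1.0, 0.001, 0.006]
ft_force: [0.7, -0.5, 0.1]
grip_width: 0.0684
grasp_force: 0.0
```

>>> send_rows(
  motion="-0.6 0.6 -4.9 0 0; -0.6 1.2 -9.7 0 0; -0.6 1.8 -14.6 2 0; -0.6 1.8 -14.6 6 0; -0.6 1.8 -14.6 9 0",
)

```text
clock: 32.25
eef_pos: [0.5664, -0.3843, 0.1111]
tool_rot: [0.008, 1.0, 0.001, 0.005]
ft_force: [-0.3, 0.8, -0.6]
grip_width: 0.0685
grasp_force: 0.0
```

```bash
python3 j.py blue .03
python3 - <<'E'
from h import *
vision.camera("scene")
for n in(2,): 
    b=boxes_of("scene",f"jar{n}_center"); print([(x["rect"],round(x["conf"],2),at("scene",x["rect"][0],x["rect"][1],.03)[:2].round(3).tolist()) for x in b[:1]], proj("scene",(.571,-.382,.03)))
E
```

```text
shift [-0.38, 0.21, 8.11] twist -0.001 | tcp [0.5664, -0.3843, 0.1111] yaw 3.125 tilt -0.9999 j [-0.6, 0.67, 0.36, 1.25, 0.01, -0.58] F [-0.3, 0.8, -0.6] w 0.0685 t 32.2
[([200.6, 291.1, 19.6, 26.5], 0.86, [0.568, -0.377])] [199.45211011 293.05617145]
```

Consistent. Grasp the blue jar.

>>> send_rows(
  motion="-0.6 -0.3 0.3 4 0; -0.6 -0.3 0.3 8.1 0; -0.6 -0.3 0.3 8.1 0; 0.5 -0.3 0.3 8.1 0; 1 -0.3 0.3 8.1 0",
)

```text
clock: 32.85
eef_pos: [0.574, -0.3804, 0.0366]
tool_rot: [0.006, 1.0, -0.001, 0.008]
ft_force: [-2.9, 0.1, 11.1]
grip_width: 0.0409
grasp_force: 49.8
```

>>> send_rows(
  motion="1 0 0 0 0; 1 0 0 0 0; 1 0 0 -5 0; 1 0 0 -10 0; 1 0 0 -15 0",
)

```text
clock: 33.35
eef_pos: [0.5697, -0.379, 0.185]
tool_rot: [0.006, 1.0, 0.001, 0.006]
ft_force: [0.8, -1.7, -0.8]
grip_width: 0.04
grasp_force: 61.0
```

>>> send_rows(
  motion="1 -0.1 0 -2 0; 1 -0.1 4.5 -2 0; 1 -0.1 9 -2 0; 1 -0.1 13.5 -2 0; 1 -0.1 18 -2 0",
)

```text
clock: 33.85
eef_pos: [0.5729, -0.1978, 0.2042]
tool_rot: [0.007, 1.0, 0.001, 0.006]
ft_force: [0.6, 1.1, -1.7]
grip_width: 0.0404
grasp_force: 61.2
```

```bash
python3 j.py p2 .19
```

```text
shift [4.02, 20.6, 1.42] twist 0.003 | tcp [0.5729, -0.1978, 0.2042] yaw 3.128 tilt -0.9999 j [-0.34, 0.46, 0.24, 1.35, 0.01, -0.32] F [0.6, 1.1, -1.7] w 0.0404 t 33.9
```

>>> send_rows(
  motion="1 0.8 4.3 0 0; 1 1.7 8.6 0 0; 1 2.6 13 0 0; 1 3.4 17.3 0 0; 1 4 20.6 0 0",
)

```text
clock: 34.35
eef_pos: [0.535, 0.0096, 0.2043]
tool_rot: [0.006, 1.0, 0.001, 0.006]
ft_force: [0.5, 0.1, -0.9]
grip_width: 0.04
grasp_force: 61.3
```

>>> send_rows(
  motion="1 0 0 0 0; 1 0 0 3 0; 1 0 0 6 0; 1 0 0 6 0",
)

```text
clock: 34.75
eef_pos: [0.5334, 0.0068, 0.1399]
tool_rot: [0.007, 1.0, 0.001, 0.002]
ft_force: [-1.1, -0.3, -2.0]
grip_width: 0.0401
grasp_force: 61.3
```

```bash
python3 j.py p2 .124
```

```text
shift [-0.22, 0.2, 1.59] twist 0.003 | tcp [0.5334, 0.0068, 0.1399] yaw 3.128 tilt -1.0 j [0.01, 0.36, -0.08, 1.13, 0.0, 0.02] F [-1.1, -0.3, -2.0] w 0.0401 t 34.8
```

>>> send_rows(
  motion="1 -0.1 0.1 0.9 0; 1 -0.1 0.1 1.7 0; 1 -0.1 0.1 1.7 0; -0.6 -0.1 0.1 1.7 0; -0.6 -0.1 0.1 1.7 0",
)

```text
clock: 35.25
eef_pos: [0.5383, 0.0083, 0.1269]
tool_rot: [0.006, 1.0, 0.001, 0.006]
ft_force: [0.3, -0.3, 0.1]
grip_width: 0.0675
grasp_force: 0.0
```

>>> send_rows(
  motion="-0.6 0 0 0 0; -0.6 0 0 -2 0; -0.6 0 0 -5 0; -0.6 0 0 -8 0; -0.6 0 0 -8 0",
)

```text
clock: 35.75
eef_pos: [0.5396, 0.0083, 0.2111]
tool_rot: [0.006, 1.0, 0.001, 0.01]
ft_force: [0.3, 0.3, 0.1]
grip_width: 0.0683
grasp_force: 0.0
```

```bash
python3 j.py red .12
```

```text
shift [10.57, -37.99, 8.79] twist 0.003 | tcp [0.5396, 0.0083, 0.2111] yaw 3.129 tilt -0.9998 j [0.01, 0.31, 0.05, 1.29, 0.0, 0.03] F [0.3, 0.3, 0.1] w 0.0683 t 35.8
```

>>> send_rows(
  motion="-0.6 1.3 -4.8 0 0; -0.6 2.6 -9.5 0 0; -0.6 3.9 -14.2 0 0; -0.6 5.2 -19 0 0; -0.6 6.5 -23.6 0 0",
)

```text
clock: 36.25
eef_pos: [0.4678, -0.2286, 0.2044]
tool_rot: [0.006, 1.0, 0.001, 0.005]
ft_force: [1.2, -0.5, 0.3]
grip_width: 0.0683
grasp_force: 0.0
```

>>> send_rows(
  motion="-0.6 1.3 -4.7 0 0; -0.6 2.6 -9.4 0 0; -0.6 4 -14.4 2 0; -0.6 4 -14.4 6 0; -0.6 4 -14.4 9 0",
)

```text
clock: 36.75
eef_pos: [0.4263, -0.3719, 0.1116]
tool_rot: [0.008, 1.0, 0.002, 0.005]
ft_force: [-0.4, 0.2, -0.8]
grip_width: 0.0682
grasp_force: 0.0
```

```bash
python3 j.py red .03
python3 - <<'E'
from h import *
vision.camera("scene")
b=boxes_of("scene","jar1_center"); print([(x["rect"],round(x["conf"],2),at("scene",x["rect"][0],x["rect"][1],.03)[:2].round(3).tolist()) for x in b[:2]], proj("scene",(.431,-.370,.03)))
E
```

```text
shift [-0.38, 0.18, 8.16] twist -0.001 | tcp [0.4263, -0.3719, 0.1116] yaw 3.125 tilt -0.9999 j [-0.72, 0.44, -0.03, 1.09, 0.01, -0.71] F [-0.4, 0.2, -0.8] w 0.0682 t 36.8
[([382.6, 147.2, 47.4, 35.3], 0.69, [0.441, 0.389]), ([181.9, 253.1, 23.0, 27.3], 0.56, [0.431, -0.365])] [180.1982615  254.14982535]
```

Red jar is where expected. Grasp, lift, carry toward pad0.

>>> send_rows(
  motion="-0.6 -0.3 0.3 4 0; -0.6 -0.3 0.3 8.1 0; -0.6 -0.3 0.3 8.1 0; 0.5 -0.3 0.3 8.1 0; 1 -0.3 0.3 8.1 0",
)

```text
clock: 37.35
eef_pos: [0.4339, -0.3689, 0.0364]
tool_rot: [0.006, 1.0, -0.001, 0.008]
ft_force: [-1.6, 0.3, 13.7]
grip_width: 0.0404
grasp_force: 50.2
```

>>> send_rows(
  motion="1 0 0 0 0; 1 0 0 0 0; 1 0 0 -5 0; 1 0 0 -10 0; 1 0 0 -15 0",
)

```text
clock: 37.85
eef_pos: [0.4298, -0.3671, 0.1856]
tool_rot: [0.006, 1.0, 0.001, 0.006]
ft_force: [1.1, -1.4, -1.2]
grip_width: 0.04
grasp_force: 61.3
```

>>> send_rows(
  motion="1 0 0 -4 0; 1 0 4.5 -6 0; 1 0 9 -8 0; 1 0 13.5 -8 0; 1 0 18 -8 0",
)

```text
clock: 38.35
eef_pos: [0.4317, -0.1863, 0.2655]
tool_rot: [0.007, 1.0, 0.001, 0.007]
ft_force: [1.2, -0.0, -1.8]
grip_width: 0.04
grasp_force: 61.6
```

```bash
python3 j.py p0 .26
```

```text
shift [-10.16, 35.64, 0.75] twist 0.002 | tcp [0.4317, -0.1863, 0.2655] yaw 3.128 tilt -0.9999 j [-0.41, 0.16, -0.01, 1.39, 0.01, -0.4] F [1.2, -0.0, -1.8] w 0.04 t 38.4
```

>>> send_rows(
  motion="1 -1.3 4.5 0 0; 1 -2.6 9 0 0; 1 -3.9 13.5 0 0; 1 -5.2 18 0 0; 1 -6.4 22.5 0 0",
)

```text
clock: 38.85
eef_pos: [0.4986, 0.0384, 0.266]
tool_rot: [0.006, 1.0, 0.001, 0.006]
ft_force: [0.7, -0.2, -1.0]
grip_width: 0.0405
grasp_force: 61.6
```

>>> send_rows(
  motion="1 -1.3 4.5 0 0; 1 -2.5 9 0 0; 1 -3.7 13.1 3 0; 1 -3.7 13.1 7 0; 1 -3.7 13.1 11.5 0",
)

```text
clock: 39.35
eef_pos: [0.5395, 0.1696, 0.1511]
tool_rot: [0.005, 1.0, 0.002, 0.008]
ft_force: [1.2, 0.4, -2.2]
grip_width: 0.0403
grasp_force: 61.7
```

```bash
python3 j.py p0 .124
```

```text
shift [0.17, -0.1, 2.7] twist 0.006 | tcp [0.5395, 0.1696, 0.1511] yaw 3.132 tilt -0.9999 j [0.31, 0.4, 0.02, 1.17, -0.0, 0.31] F [1.2, 0.4, -2.2] w 0.0403 t 39.4
```

>>> send_rows(
  motion="1 0.1 0 1.5 0; 1 0.1 0 2.8 0; 1 0.1 0 2.8 0; -0.6 0.1 0 2.8 0; -0.6 0.1 0 2.8 0",
)

```text
clock: 39.85
eef_pos: [0.5382, 0.1675, 0.1239]
tool_rot: [0.006, 1.0, 0.002, 0.007]
ft_force: [0.4, 0.1, 0.5]
grip_width: 0.0671
grasp_force: 0.0
```

>>> send_rows(
  motion="-0.6 0 0 0 0; -0.6 0 0 -3 0; -0.6 0 0 -8 0; -0.6 0 0 -13 0; -0.6 5 0 -15 0",
)

```text
clock: 40.35
eef_pos: [0.4966, 0.169, 0.2758]
tool_rot: [0.008, 1.0, 0.003, 0.012]
ft_force: [-0.7, 1.5, 0.9]
grip_width: 0.0683
grasp_force: 0.0
```

>>> send_rows(
  motion="-0.6 5 0 0 0; -0.6 10 0 0 0; -0.6 15 0 0 0; -0.6 19 0 0 0; -0.6 19 0 0 0",
)

```text
clock: 40.85
eef_pos: [0.2953, 0.1692, 0.2685]
tool_rot: [0.005, 1.0, 0.001, 0.005]
ft_force: [0.0, -0.4, 0.3]
grip_width: 0.068
grasp_force: 0.0
```

Run:
```python
from h import *
o=bot.get_obs(); print(o["eef_pos"].round(3))
im=snap("top","t3",(140,90,420,300),2.8).astype(int)
for n,p in((0,(.028,-.08)),(2,(-.05,-.08)),(1,(-.05,.08))):
    q=mix(p); print(n,"pad px of centre",proj("top",(*q,.121)).round(1),[(np.round(x["rect"],1).tolist(),round(x["conf"],2),((at("top",*x["rect"][:2],.125)[:2]-q)*1e3).round(1).tolist()) for x in boxes_of("top",f"jar{n}_center")[:2]])
r,g,b=im[:,:,0],im[:,:,1],im[:,:,2]; V,U=np.mgrid[:400,:640]
for n,k,p in(("red",(r-g>60)&(r-b>50),(-.05,.08)),("blue",(b-r>60)&(b-g>30),(-.05,-.08)),("purple",(r-g>12)&(b-g>35)&(b-r<60),(.028,-.08))):
    q=mix(p); c=proj("top",(*q,.149)); m=k&(np.hypot(U-c[0],V-c[1])<18); v,u=np.nonzero(m); print(n,len(u),(at("top",u.mean(),v.mean(),.147)[:2]-q).round(4)*1e3 if len(u) else 0)
```

```text
[0.295 0.169 0.268]
0 pad px of centre [308.6 166.4] [([309.8, 165.6, 17.9, 22.2], 0.63, [1.4, -3.1]), ([277.0, 165.5, 134.7, 191.4], 0.53, [1.0, 80.7])]
2 pad px of centre [307.8 196.6] [([307.8, 194.7, 16.0, 16.4], 0.51, [4.5, 0.0])]
1 pad px of centre [245.  195.1] [([247.1, 197.7, 19.1, 16.3], 0.77, [-7.0, -6.2]), ([274.1, 164.4, 132.6, 186.5], 0.63, [79.2, -73.1])]
red 184 [-4.3 -1.1]
blue 187 [2.5 0.7]
purple 188 [1.2 0.2]
```

View pics/t3.png

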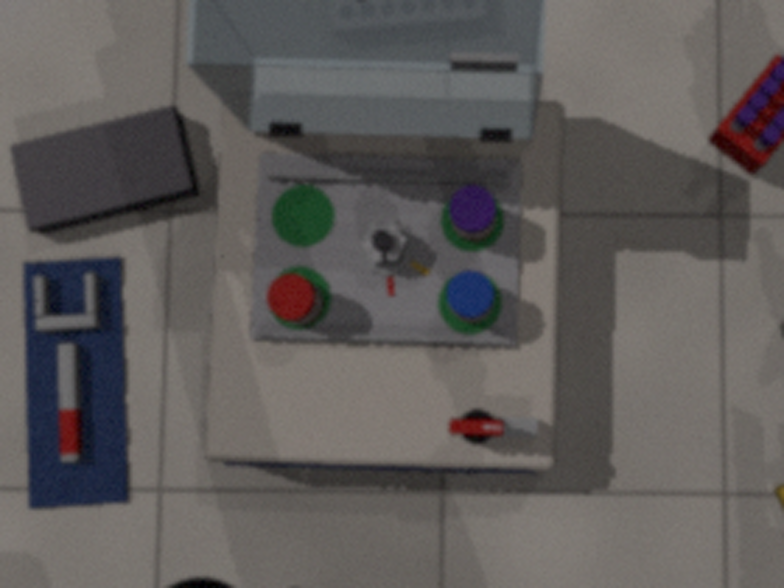

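Run:
```python
from h import *
from scipy.optimize import least_squares
# x,y,z,j2,j3
S=np.array([[.1928,.4613,.2313,.2406,.00496],[.4118,.02,.2317,.07,-.2],[.4227,.002,.212,.09,-.23],[.4285,.1413,.1223,.22,-.32],[.6214,.1376,.3327,.52,.68],[.6985,.1361,.3429,.78,1.17],[.6789,.1352,.3826,.78,1.28],[.4678,.1092,.3758,.18,.30],[.5895,.0876,.1726,.46,.16],[.5907,.0876,.107,.5,.05],[.589,.0881,.2554,.42,.32],[.4674,.4121,.0736,.58,.09],[.4493,.6116,.2036,.84,.91],[.6236,.1499,.1973,.55,.38],[.5664,-.3843,.1111,.67,.36],[.4317,-.1863,.2655,.16,-.01]])
r=np.hypot(S[:,0],S[:,1]);z=S[:,2];a=S[:,3];b=S[:,4]
def fk(p,a,b): # L1 along upper arm, forearm with in-plane offset
    u=a-b; return p[0]+p[1]*np.sin(a)+p[2]*np.cos(a)+p[3]*np.cos(u)+p[4]*np.sin(u), p[5]+p[1]*np.cos(a)-p[2]*np.sin(a)-p[3]*np.sin(u)+p[4]*np.cos(u)
f=lambda p:np.r_[fk(p,a,b)[0]-r,fk(p,a,b)[1]-z]
s=least_squares(f,[0,.4,0,.4,0,.1]); print(s.x.round(3),"rms mm",np.sqrt((s.fun**2).mean())*1e3)
for R,Z in((.72,.35),(.72,.335),(.73,.35),(.73,.335),(.74,.33),(.71,.36),(.72,.32),(.68,.36)):
    q=least_squares(lambda q:np.array(fk(s.x,*q))-[R,Z],[.8,1.1]); print(R,Z,q.x.round(2),"j4",(1.571-q.x[0]+q.x[1]).round(2),q.cost)
print("bar open",mix((.108+.2762*np.cos(np.arctan2(.058,.27)+np.pi-0-np.pi+1.55)*-1,.02)))
```

```text
[ 0.008  0.492 -0.002  0.39   0.005 -0.16 ] rms mm 1.938764266657782
0.72 0.35 [0.86 1.34] j4 2.06 8.502370516625977e-18
0.72 0.335 [0.81 1.21] j4 1.97 1.6277655280274385e-16
0.73 0.35 [0.96 1.56] j4 2.17 4.28507490219724e-06
0.73 0.335 [0.87 1.34] j4 2.03 5.359188491831936e-19
0.74 0.33 [0.97 1.52] j4 2.13 6.86241977013477e-17
0.71 0.36 [0.82 1.3 ] j4 2.05 1.268133948377573e-19
0.72 0.32 [0.78 1.11] j4 1.9 4.149740122154742e-24
0.68 0.36 [0.68 1.02] j4 1.92 1.9943643982871364e-26
bar open [0.74758813 0.10533166]
```

>>> send_rows(
  motion="-1 -4 -2 -2 0.15; -1 -8 -4 -4 0.3; -1 -12 -6 -6 0.45; -1 -16 -8 -6 0.6; -1 -20 -10 -6 0.75",
)

```text
clock: 41.55
eef_pos: [0.5011, 0.0657, 0.3305]
tool_rot: [0.376, 0.927, 0.004, 0.005]
ft_force: [-0.6, 0.5, 0.5]
grip_width: 0.0854
grasp_force: 0.0
```

>>> send_rows(
  motion="-1 0 0 0 0.15; -1 0 0 0 0.3; -1 0 0 0 0.45; -1 0 0 0 0.6; -1 0 0 0 0.75",
)

```text
clock: 42.05
eef_pos: [0.4992, 0.0666, 0.3294]
tool_rot: [0.689, 0.725, 0.004, 0.003]
ft_force: [0.2, 0.3, -0.7]
grip_width: 0.0851
grasp_force: 0.0
```

Run:
```python
from h import *
go((.65,.035,.326),np.pi/2-.016); go((.72,.035,.326),np.pi/2-.016)
```

```text
shift [-3.92, 14.9, 0.48] twist 0.066 | tcp [0.4992, 0.0666, 0.3294] yaw 1.621 tilt -0.9999 j [0.13, 0.22, 0.23, 1.57, 0.0, 1.65] F [0.2, 0.3, -0.7] w 0.0851 t 42.0
shift [-4.27, 21.89, 0.55] twist 0.066 | tcp [0.4992, 0.0666, 0.3294] yaw 1.621 tilt -0.9999 j [0.13, 0.22, 0.23, 1.57, 0.0, 1.65] F [0.2, 0.3, -0.7] w 0.0851 t 42.0
```

>>> send_rows(
  motion="-1 -2 4 0.2 0.066; -1 -4 8 0.3 0.066; -1 -4 12 0.3 0.066; -1 -4 15 0.3 0.066; -1 -4 15 0.3 0.066",
)

```text
clock: 42.55
eef_pos: [0.6539, 0.035, 0.3231]
tool_rot: [0.711, 0.704, 0.003, 0.001]
ft_force: [0.3, 0.5, 0.7]
grip_width: 0.0852
grasp_force: 0.0
```

>>> send_rows(
  motion="-1 0 2.5 0 0; -1 0 5 0 0; -1 0 7 0.1 0; -1 0 7 0.1 0",
)

```text
clock: 42.95
eef_pos: [0.7221, 0.0348, 0.3234]
tool_rot: [0.71, 0.704, 0.003, 0.002]
ft_force: [0.5, 0.1, -0.0]
grip_width: 0.0854
grasp_force: 0.0
```

Run:
```python
from h import *
go((.72,.115,.326),np.pi/2-.016)
```

```text
shift [8.02, -0.28, -0.25] twist 0.007 | tcp [0.7221, 0.0348, 0.3234] yaw 1.562 tilt -1.0 j [0.05, 0.81, 1.18, 1.93, 0.0, 1.63] F [0.5, 0.1, -0.0] w 0.0854 t 43.0
```

>>> send_rows(
  motion="-1 2 0.1 0 0; -1 4 0.1 0 0; -1 6 0.1 0 0; -1 7.5 0.1 0 0; -1 7.5 0.1 0 0",
)

```text
clock: 43.45
eef_pos: [0.7201, 0.1145, 0.3301]
tool_rot: [0.708, 0.706, 0.006, 0.003]
ft_force: [0.7, -0.0, 0.1]
grip_width: 0.0855
grasp_force: 0.0
```

Run:
```python
from h import *
go((.72,.115,.326),np.pi/2-.016)
```

```text
shift [0.05, -0.02, 0.41] twist 0.013 | tcp [0.7201, 0.1145, 0.3301] yaw 1.568 tilt -0.9999 j [0.16, 0.85, 1.27, 1.98, 0.0, 1.73] F [0.7, -0.0, 0.1] w 0.0855 t 43.5
```

>>> send_rows(
  motion="-1 0 -0.7 0 0; -1 0 -1.4 0 0; -1 0 -2.2 -0.2 0; -1 0 -3 -0.4 0; -1 0 -4 -0.6 0",
)

```text
clock: 43.95
eef_pos: [0.6805, 0.1104, 0.3349]
tool_rot: [0.71, 0.704, 0.005, 0.004]
ft_force: [-0.1, 0.6, -0.9]
grip_width: 0.0855
grasp_force: 0.5
```

Run:
```python
from h import *
go((.72,.115,.326),np.pi/2-.016)
vision.camera("scene"); vision.camera("top")
for c in("scene","top"): print([(np.round(x["rect"]).tolist(),round(x["conf"],2)) for x in boxes_of(c,"hood_handle")[:2]])
```

```text
shift [0.49, 3.93, 0.94] twist 0.008 | tcp [0.6805, 0.1104, 0.3349] yaw 1.562 tilt -0.9999 j [0.16, 0.68, 0.96, 1.84, -0.0, 1.74] F [-0.1, 0.6, -0.9] w 0.0855 t 44.0
[([380.0, 202.0, 105.0, 123.0], 0.83)]
[([300.0, 113.0, 69.0, 51.0], 0.97), ([314.0, 242.0, 30.0, 13.0], 0.5)]
```

>>> send_rows(
  motion="-1 0 -1.5 -0.3 0; -1 0 -3 -0.5 0; -1 0 -4.5 -0.6 0; 0.3 0 -5 -0.5 0; 1 0 -5 -0.5 0",
)

```text
clock: 44.65
eef_pos: [0.631, 0.1111, 0.3393]
tool_rot: [0.71, 0.704, 0.005, 0.004]
ft_force: [0.4, -0.3, -0.4]
grip_width: 0.0592
grasp_force: 0.2
```

>>> send_rows(
  motion="1 0 0 0 0; 1 0 0 0 0; 1 0 0 0 0",
)

```text
clock: 44.95
eef_pos: [0.6314, 0.1111, 0.3381]
tool_rot: [0.71, 0.704, 0.005, 0.003]
ft_force: [0.0, -0.6, -0.3]
grip_width: 0.0122
grasp_force: 0.2
```

Run:
```python
from h import *
go((.72,.115,.326),np.pi/2-.016); print(mix((.108,.05)))
```

```text
shift [0.46, 8.84, 1.3] twist 0.008 | tcp [0.6314, 0.1111, 0.3381] yaw 1.563 tilt -0.9999 j [0.17, 0.54, 0.72, 1.74, 0.0, 1.75] F [0.0, -0.6, -0.3] w 0.0122 t 45.0
[0.69569884 0.1361736 ]
```

>>> send_rows(
  motion="1 0 0 0 0; 1 0 0 0 0",
)

```text
clock: 45.15
eef_pos: [0.6312, 0.1111, 0.3382]
tool_rot: [0.71, 0.704, 0.005, 0.003]
ft_force: [1.5, 0.1, -0.9]
grip_width: 0.0097
grasp_force: 58.4
```

Run:
```python
from h import *
p=mix((.108,.03)); o=bot.get_obs(); print(o["grip_width"],o["grasp_force"],"bar angle est x rel hinge",(o["eef_pos"][0]-p[0]))
a=cv2.resize(vision.camera("scene")[70:250,250:490],(800,600),interpolation=cv2.INTER_CUBIC); cv2.imwrite("pics/h1.png",a[:,:,::-1])
```

```text
0.009698037932122887 58.397017121315 bar angle est x rel hinge -0.0642107221159971
```

>>> send_rows(
  motion="1 0 -3.9 1.3 0; 1 0 -7.6 3.1 0; 1 0 -11 5.5 0; 1 0 -14.1 8.3 0; 1 0 -16.6 11.6 0",
)

```text
clock: 45.7
eef_pos: [0.4656, 0.1142, 0.2214]
tool_rot: [0.71, 0.705, 0.008, 0.003]
ft_force: [7.7, 5.3, -6.2]
grip_width: 0.0096
grasp_force: 58.4
```

>>> send_rows(
  motion="1 0 -1.1 1.8 0; 1 0 -2 3.6 0; 1 0 -2.8 5.2 0; 1 0 -3.4 7 0; 1 0 -3.9 8.6 0",
)

```text
clock: 46.2
eef_pos: [0.4292, 0.1149, 0.1345]
tool_rot: [0.71, 0.705, 0.007, 0.003]
ft_force: [2.5, 4.5, -0.4]
grip_width: 0.0095
grasp_force: 62.3
```

Run:
```python
from h import *
go((*mix((-.162,.03)),.127),np.pi/2-.016)
```

```text
shift [0.56, -0.39, 0.75] twist 0.009 | tcp [0.4292, 0.1149, 0.1345] yaw 1.564 tilt -0.9999 j [0.26, 0.19, -0.32, 1.04, 0.0, 1.84] F [2.5, 4.5, -0.4] w 0.0095 t 46.2
```

>>> send_rows(
  motion="1 0 -0.2 0.4 0; 1 0 -0.3 0.8 0; 1 0 -0.3 1.1 0; 1 0 -0.3 1.3 0",
)

```text
clock: 46.6
eef_pos: [0.4281, 0.1151, 0.129]
tool_rot: [0.71, 0.704, 0.01, 0.005]
ft_force: [-17.7, -2.6, 62.0]
grip_width: 0.0096
grasp_force: 68.3
```

Run:
```python
from h import *
go((*mix((-.162,.03)),.127),np.pi/2-.016)
```

```text
shift [0.54, -0.27, 0.19] twist 0.009 | tcp [0.4281, 0.1151, 0.129] yaw 1.563 tilt -0.9998 j [0.26, 0.19, -0.34, 1.02, 0.0, 1.84] F [-17.7, -2.6, 62.0] w 0.0096 t 46.6
```

>>> send_rows(
  motion="1 0 0 -0.9 0; -0.5 0 0 -0.9 0; -0.5 0 0 -0.9 0; -0.5 0 0 -0.9 0; -0.5 0 0 -1 0",
)

```text
clock: 47.1
eef_pos: [0.4238, 0.1133, 0.13]
tool_rot: [0.71, 0.704, 0.003, 0.002]
ft_force: [-0.6, 2.2, -1.6]
grip_width: 0.0641
grasp_force: 0.9
```

>>> send_rows(
  motion="-0.5 0 0 -2 0; -0.5 0 0 -5 0; -0.5 0 0 -8 0; -0.5 -4 0 -8 0; -0.5 -9 0 -8 0",
)

```text
clock: 47.6
eef_pos: [0.4247, 0.0231, 0.2118]
tool_rot: [0.708, 0.706, 0.005, 0.004]
ft_force: [1.1, -0.9, -0.2]
grip_width: 0.0641
grasp_force: 0.0
```

Run:
```python
from h import *
go((.422,.0025,.128),np.pi/2-.016)
```

```text
shift [-2.08, -0.38, 8.38] twist 0.013 | tcp [0.4247, 0.0231, 0.2118] yaw 1.568 tilt -0.9999 j [0.05, 0.09, -0.23, 1.24, 0.0, 1.63] F [1.1, -0.9, -0.2] w 0.0641 t 47.6
```

View pics/h1.png

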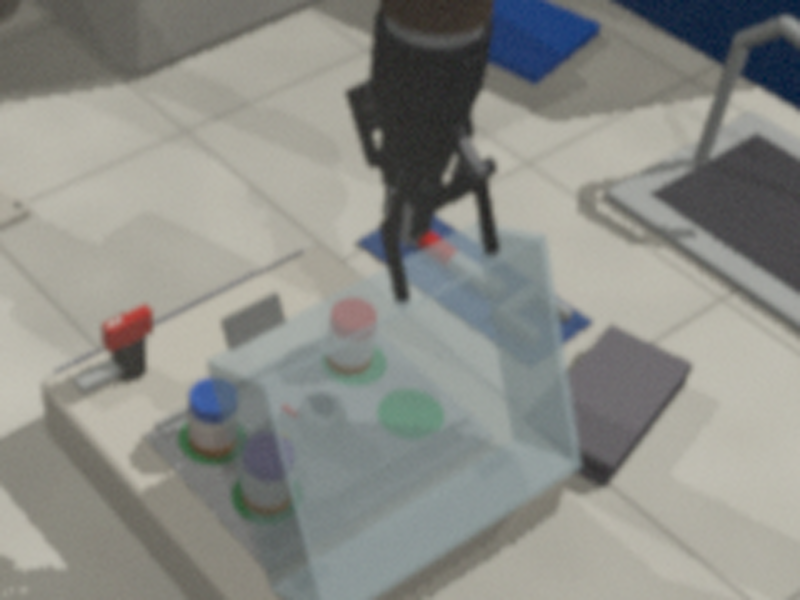

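>>> send_rows(
  motion="-0.5 -2 -0.3 0 0.01; -0.5 -2 -0.3 4 0.01; -0.5 -2 -0.3 8.3 0.01; 1 -2 -0.3 8.3 0.01; 1 -2 -0.3 8.3 0.01",
)

```text
clock: 48.1
eef_pos: [0.4208, 0.0031, 0.1279]
tool_rot: [0.713, 0.701, 0.004, 0.002]
ft_force: [0.2, 0.1, 0.4]
grip_width: 0.0358
grasp_force: 0.0
```

>>> send_rows(
  motion="1 0 0 0 0; 1 0 0 0 0; 1 0 0 0 0; 1 0 0 0 0",
)

```text
clock: 48.5
eef_pos: [0.4227, 0.0035, 0.1302]
tool_rot: [0.713, 0.701, 0.006, 0.004]
ft_force: [-2.2, -0.0, 5.8]
grip_width: 0.0132
grasp_force: 59.2
```

>>> send_rows(
  motion="1 0 0 0 -0.15; 1 0 0 0 -0.3; 1 0 0 0 -0.45; 1 0 0 0 -0.6; 1 0 0 0 -0.75",
)

```text
clock: 49.0
eef_pos: [0.4215, 0.0032, 0.1302]
tool_rot: [0.404, 0.915, 0.003, 0.006]
ft_force: [-6.2, -1.2, 8.7]
grip_width: 0.0126
grasp_force: 59.8
```

Run:
```python
from h import *
go((.422,.0025,.128),np.pi-.016)
```

```text
shift [-0.08, -0.02, 0.22] twist -0.817 | tcp [0.4215, 0.0032, 0.1302] yaw 2.309 tilt -0.9999 j [0.01, 0.15, -0.38, 1.02, 0.0, 0.84] F [-6.2, -1.2, 8.7] w 0.0126 t 49.0
```

>>> send_rows(
  motion="1 0 0 0 -0.15; 1 0 0 0 -0.3; 1 0 0 0 -0.45; 1 0 0 0 -0.6; 1 0 0 0 -0.75",
)

```text
clock: 49.5
eef_pos: [0.4209, 0.0024, 0.1302]
tool_rot: [0.042, 0.999, 0.0, 0.006]
ft_force: [-5.9, -4.7, 11.7]
grip_width: 0.0129
grasp_force: 59.9
```

>>> send_rows(
  motion="1 0 0 0 -0.05; 1 0 0 0 -0.05; -0.5 0 0 0 -0.05; -0.5 0 0 0 -0.05; -0.5 0 0 0 -0.05",
)

```text
clock: 50.0
eef_pos: [0.4223, 0.0036, 0.1287]
tool_rot: [0.019, 1.0, 0.001, 0.007]
ft_force: [-0.4, 0.3, -0.4]
grip_width: 0.056
grasp_force: 0.0
```

>>> send_rows(
  motion="-0.5 0 0 0 0; -0.5 0 0 -4 0; -0.5 0 0 -9 0; -0.5 5 0 -12 0; -0.5 10 0 -12 0",
)

```text
clock: 50.5
eef_pos: [0.33, 0.0069, 0.2499]
tool_rot: [0.019, 1.0, 0.001, 0.01]
ft_force: [-0.1, 0.2, 0.8]
grip_width: 0.0639
grasp_force: 0.0
```

Run:
```python
from h import *
im=snap("top","t4").astype(int); snap("scene","s4")
r,g,b=im[:,:,0],im[:,:,1],im[:,:,2]; V,U=np.mgrid[:400,:640]
c=proj("top",(*mix((-.165,-.09)),.15)); k=(r-g>50)&(r-b>40)&(np.hypot(U-c[0],V-c[1])<22); v,u=np.nonzero(k)
P=np.array([at("top",x,y,.15)[:2] for x,y in zip(u,v)]); w,e=np.linalg.eigh(np.cov(P.T)); print("latch bar",len(u),P.mean(0),np.sqrt(w),"yaw",np.arctan2(e[1,1],e[0,1]))
for n in("latch_grip","hood_handle","wrench_grip","jar0_center","jar1_center","jar2_center"): print(n,[(np.round(x["rect"]).tolist(),round(x["conf"],2)) for x in boxes_of("top",n)[:2]])
h=mix((-.162,.05)); print("handle expected",proj("top",(*h,.143)))
# dark bar row profile along mixer x at y=+50 : find darkest x
gg=im.sum(2); xs=np.arange(-.19,-.12,.002)
print([(round(x*1e3),int(gg[tuple(np.round(proj("top",(*mix((x,.06)),.143))).astype(int)[::-1])])) for x in xs])
```

```text
latch bar 73 [0.41757643 0.00273792] [0.00393214 0.01070471] yaw 3.101527185878913
latch_grip [([309.0, 237.0, 14.0, 26.0], 0.78), ([276.0, 191.0, 132.0, 140.0], 0.65)]
hood_handle [([274.0, 186.0, 111.0, 110.0], 0.95), ([465.0, 150.0, 36.0, 29.0], 0.52)]
wrench_grip [([163.0, 220.0, 25.0, 69.0], 0.76), ([433.0, 269.0, 29.0, 27.0], 0.55)]
jar0_center []
jar1_center []
jar2_center [([426.0, 206.0, 18.0, 15.0], 0.58)]
handle expected [253.66832126 239.63091553]
[(-190, 329), (-188, 348), (-186, 350), (-184, 350), (-182, 362), (-180, 349), (-178, 354), (-176, 351), (-174, 357), (-172, 357), (-170, 337), (-168, 263), (-166, 145), (-164, 57), (-162, 57), (-160, 16), (-158, 28), (-156, 174), (-154, 316), (-152, 341), (-150, 341), (-148, 328), (-146, 327), (-144, 331), (-142, 321), (-140, 321), (-138, 327), (-136, 330), (-134, 330), (-132, 320), (-130, 320), (-128, 311), (-126, 238), (-124, 197), (-122, 202)]
```

Run:
```python
from h import *
im=cv2.imread("pics/t4.png")[:,:,::-1].astype(int)
for n,p in(("purple",(.028,-.08)),("blue",(-.05,-.08)),("red",(-.05,.08))):
    u,v=np.round(proj("top",(*mix(p),.15))).astype(int); print(n,im[v-3:v+4,u-3:u+4].mean((0,1)).round())
print(workorder.job_done())
```

```text
purple [73. 73. 86.]
blue [68. 77. 91.]
red [83. 72. 75.]
the job is handed in; nothing more can be done
None
```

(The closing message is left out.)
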